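Pack a brake-caliper carrier and lock it for transport

ROBOT

A 6-joint arm with a two-finger parallel gripper is mounted at the origin on the work surface. World frame = base frame: x ahead of the robot, y to its left, z up, the work surface at z = 0. Lengths are in mm, angles in rad, forces in N, time in s.
With the tool pointing down it reaches from about 350 to 875 mm from the base axis. Payload 4.2 kg.
Tool frame: the origin (TCP) lies at the very end of the fingers, on their centre line; the grasp point (between the pads) lies 19 mm behind it; z points along the fingers, y is the line along which they close (so a half turn about z gives the same grasp; the last joint's range is limited). The gripper opens to 85 mm and grips with 20 to 120 N. Pads are 22 mm wide; open, the fingers measure 114 mm over their backs; the gripper's body (76 mm by 85 mm) begins 54 mm behind the grasp point. The pads swing forward as they close: fully open they stand 13 mm farther back than shut.
Start: joints at [1.475, 0.385, 0.008, 0, -1.194, -0.259], TCP at [217.094, 586.063, 231.312] pointing down, gripper open.
Joint ranges: [-3.14, 3.14], [-1.21, 2.06], [-1.07, 1.41], [-3.16, 2.05], [-2.99, -0.16], [-3.1, 3.1]. Speed limits (rad/s): [2.79, 2.79, 3.14, 3.14, 3.14, 3.14].

INTERFACE

Orientations are given as a unit quaternion [x, y, z, w].
In Python, from bench import monitor, get_image, camera_info, job_done gives the robot as it stands.
- The arm moves only by the tool send_rows, never from a script. Its argument "series" is a list of rows, each a list of 3 entries, a list of its own where there are three numbers: the shift along the tool's x, y, z in mm, then the turn, a rotation vector about the tool's x, y, z in rad, then the finger opening in mm, from 0 to 85.4. A call has 1 to 8 rows; each row shifts and turns the commanded pose from where the row before left it, along the tool's axes as they then stand; what a row does not reach is not made up. A row lasts 1/10 s, in which the tool goes at most 50 mm and 8.59 degrees, less where a joint would pass 70% of its speed; a pose out of reach is approached as far as the arm can. A call with a gripper value outside its range is refused whole. The fingers move at their own pace and stop on an object; the grip force is fixed at half the most. Time passes only in rows, so rows that do not move let the fingers close. It gives the time, the measured TCP pose, the force, the opening and the grip force at its end, in the units of the state.
- monitor.read_state(): the state, without advancing time (a new reading comes with each control period).
- get_image(name): name is "scene" or "top" or "wrist"; returns the picture (384x512x3 uint8, red, green, blue); there is no depth.
- camera_info(name): a dict with "intrinsics" (3x3 intrinsics, pixels), "R" (3x3) and "t" (3): a world point X has camera coordinates R X + t. Camera axes: x right, y down, z forward; pixel columns grow to the right and rows downward; lengths in mm; the calibration is good to about 2 mm. A picture is of the moment at which its call begins: read the wrist's pose just before it. camera_info takes no time and is no camera call; for the wrist camera it gives the pose at the moment of the call.
- job_done(): hands the job in; it is judged then, once.
The state is a dict: "clock": time; "joints": joint angles; "joint_vel": joint speeds; "joint_efforts": joint torques, N m; "position": TCP position; "ee_rot": TCP orientation; "contact_force": force on the tool from outside, world axes, zero at the start; "wrist_torque": the same for the moment, N m; "gripper_width": finger opening in mm; "grasp_force": force on a finger pad.
Only numpy, scipy, OpenCV 4.12 (cv2) and the standard library are available. Lean on these libraries where they do the work, as an engineer would, in place of code of your own. Each camera call takes 0.05 s, during which the arm holds its last target. There are 200 camera calls.

TASK

Get this brake repair order ready to ship: push the carrier's lock bar fully back away from the robot to its stop, then, with it left back, stack all the brake pads on the counter squarely in one flush pile on the rubber seat and put each piston on the counter flat into the round nest of its own size, fully seated. Then pull the lock bar over the load all the way to its other stop and let go. Some items may be missing; load those that are there, and leave the spray can, the carton and the wrench where they are.

Things in the scene. Friction and masses are not known exactly. Their poses are not given: they have to be found in the camera images.
- carrier: aluminium carrier plate, 250 (x) by 270 (y) by 12 mm, fixed to the counter; origin on the counter under the large nest; its x axis points away from the robot (its yaw varies by up to 0.3 rad), y to the left, z up. Plate spans x from -85 to 165 mm and y from -135 to 135 mm; beyond it lie two dark steel side rails at y = -147 and 147 mm, 24 mm wide and 16 mm high
- pad_seat (a point): centre of the top face of the black rubber seat on the carrier, 16 mm above the counter; the seat has the outline of a pad, 84 mm along the carrier's x by 44 mm along its y, and stands 4 mm proud of the plate; at (0, 90) mm in the carrier's frame
- big_nest (a point): centre of the floor of the large round nest, 6 mm above the counter; the nest is 58 mm in diameter and 6 mm deep with a 1.5 mm chamfer; at (0, 0) mm in the carrier's frame
- small_nest (a point): centre of the floor of the small round nest, 6 mm above the counter; the nest is 44 mm in diameter and 6 mm deep with a 1.5 mm chamfer; at (0, -82) mm in the carrier's frame
- lock (a joint): lock bar travel in m along the carrier's -x: 0 = fully back (unlocked stop), 0.115 = locked stop, over seat and nests; starts at 0.06 to 0.105, stays where left, slides with 2 N. Grey bridge 20 mm wide (x), 316 mm long (y), underside 68, top 80 mm above the counter, a leg at each end; two feet 18 mm square hang over the nests to 27 mm above the counter (top of a seated piston: 24 mm)
- lock_grip (a point): middle of the black upright grip on the lock bar, 100 mm above the counter, above the large nest's line (carrier y = 0); the grip is 14 mm thick along the carrier's x, 44 mm wide along y, and rises from 80 to 114 mm
- pad1: brake pad: dark steel backing plate 84 by 44 by 5 mm with a grey friction lining 66 by 44 by 7 mm on it, 12 mm thick in all, 44 mm wide; origin at its middle (mid thickness); x along its length, z up from the lining. May be absent; all pads are alike
- pad2: brake pad: dark steel backing plate 84 by 44 by 5 mm with a grey friction lining 66 by 44 by 7 mm on it, 12 mm thick in all, 44 mm wide; origin at its middle (mid thickness); x along its length, z up from the lining. May be absent; all pads are alike
- pad3: brake pad: dark steel backing plate 84 by 44 by 5 mm with a grey friction lining 66 by 44 by 7 mm on it, 12 mm thick in all, 44 mm wide; origin at its middle (mid thickness); x along its length, z up from the lining. May be absent; all pads are alike
- pad4: brake pad: dark steel backing plate 84 by 44 by 5 mm with a grey friction lining 66 by 44 by 7 mm on it, 12 mm thick in all, 44 mm wide; origin at its middle (mid thickness); x along its length, z up from the lining. May be absent; all pads are alike
- big_piston: large steel caliper piston, a flat disc 54 mm in diameter and 18 mm high with a dark hollow on top; origin at its middle, z along its axis; may be absent; belongs in the large nest
- small_piston: small steel caliper piston, a flat disc 40 mm in diameter and 18 mm high with a dark hollow on top; origin at its middle, z along its axis; may be absent; belongs in the small nest
- cleaner: spray can, 60 mm in diameter, 190 mm high, standing; origin at the centre of its underside; a bystander
- carton: cardboard carton 90 by 130 by 70 mm; origin at the centre of its underside; a bystander
- wrench: open-ended wrench 180 mm long lying along its x; a bystander
Not all that is in view belongs to the job. Leave any yellow look-alike of the pad3 alone.

How it is judged:
By the outcome, as a careful person would: the job done as asked, in the order asked, and still so for the second after the job is handed in, with the robot touching nothing.
Of pad1, pad2, pad3, pad4 only 2 to 4 are there at a start; the rules pass over those that are not, and their reading is None.
Of big_piston, small_piston only 1 to 2 are there at a start; the rules pass over those that are not, and their reading is None.
At some moment in a run one of pad1, pad2, pad3, pad4, big_piston, small_piston may be knocked a few centimetres aside while the robot is not near it.
Once in a run the grip may slacken for a moment while it holds something.
It also fails if it takes over 210 s, if anything falls off the work surface, if the arm or the gripper's body presses on something with over 40 N, if the wrist force passes 120 N, or if a joint passes its speed limit or range.

## Working session

There is one attempt and no reset: what is moved stays moved. The work goes in short steps, Python scripts to look and compute and a tool call to move; the robot and the scene stay as the last step left them, time stands still between calls to the robot, and variables do not carry over. Pictures are saved under pics/ and viewed, at most 14 in all, crops included, and the job is handed in when it is done.

Besides the shell and the picture viewer there is one more tool, called after ">>>" by a JSON object that holds its "fn" and its "kwargs". send_rows: Moves the arm, as the interface text tells. Its arguments: {"type":"object","properties":{"series":{"type":"array"}},"required":["series"]}

```bash
mkdir -p pics; ls; python3 - <<'E'
from bench import monitor,get_image,camera_info
import cv2,numpy as np
s=monitor.read_state();print(s)
for n in("top","scene"):
    im=get_image(n);cv2.imwrite(f"pics/{n}0.png",im[...,::-1]);
    c=camera_info(n);print(n,c)
a=[cv2.imread(f"pics/{n}0.png") for n in("top","scene")]
cv2.imwrite("pics/top0b.png",cv2.resize(a[0],(800,600),interpolation=cv2.INTER_CUBIC))
cv2.imwrite("pics/scene0b.png",cv2.resize(a[1],(800,600),interpolation=cv2.INTER_CUBIC))
E
```

```text
pics
{'clock': 0.0, 'joints': array([ 1.47460289e+00,  3.85561883e-01,  6.65561381e-03, -4.98703194e-04,
       -1.19402147e+00, -2.58587818e-01]), 'joint_vel': array([-0.0007987 ,  0.00032835,  0.00112787, -0.00115968, -0.00036058,
       -0.00052451]), 'joint_efforts': array([ 4.43130580e-05, -3.92288911e+01,  1.88402528e+01,  4.18625280e+00,
       -4.61273070e-03,  5.26501989e-07]), 'position': array([216.90292179, 585.53962406, 230.23008022]), 'ee_rot': array([ 9.84290676e-01, -1.76552192e-01, -1.44562296e-04,  1.08099307e-03]), 'contact_force': array([0.62360784, 0.82775945, 0.54919177]), 'wrist_torque': array([ 0.02973116,  0.0271703 , -0.01660697]), 'grasp_force': 0.0, 'gripper_width': 85.28976285354037}
top {'intrinsics': array([[416.87609413,   0.        , 252.05162686],
       [  0.        , 416.87609413, 186.35149004],
       [  0.        ,   0.        ,   1.        ]]), 'R': array([[-0.02267257, -0.99967144, -0.01195666],
       [-0.99626092,  0.02358929, -0.08311274],
       [ 0.08336748,  0.01002757, -0.99646842]]), 't': array([ -37.73647139,  562.76170314, 1474.38648477])}
scene {'intrinsics': array([[395.12879743,   0.        , 261.04662283],
       [  0.        , 395.12879743, 195.2064031 ],
       [  0.        ,   0.        ,   1.        ]]), 'R': array([[-0.86514397,  0.50138764, -0.0116765 ],
       [ 0.42802819,  0.72602816, -0.53821462],
       [-0.26137669, -0.47063101, -0.84272693]]), 't': array([ 520.89576137, -144.45651771, 1260.24339405])}
```

View pics/top0b.png

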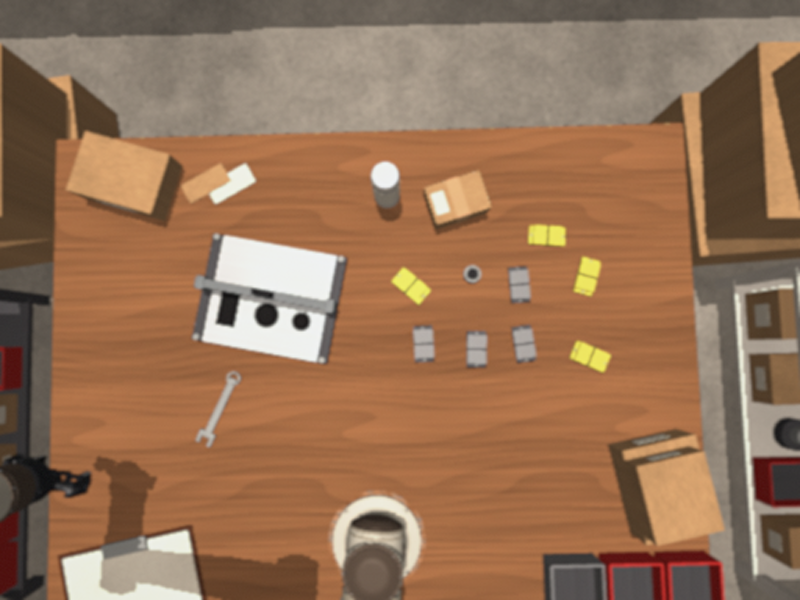

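View pics/scene0b.png

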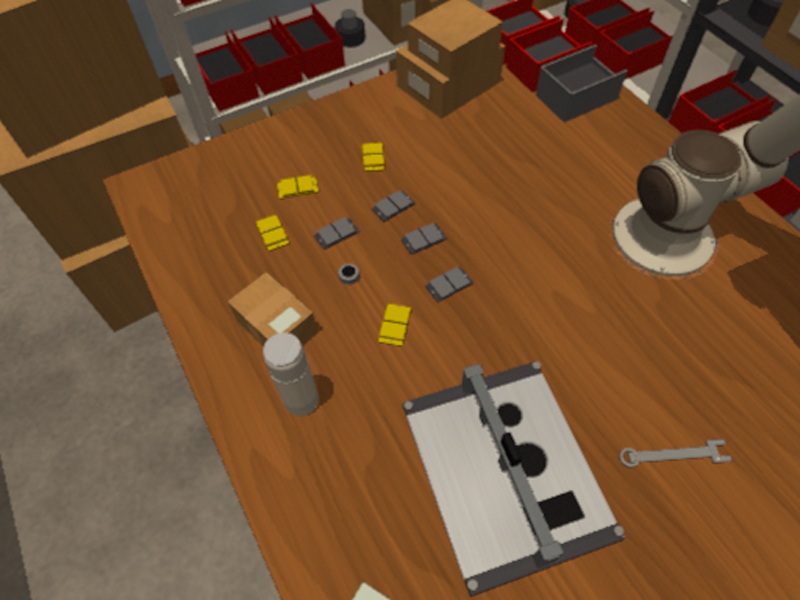

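Top view (800-px scale): grey pads at (424,344), (477,349), (524,344), (519,285). One piston at (472,274), four yellow look-alikes, and the carrier at about (270,300) with the bar partly locked. Next step is to measure them from both views.

```bash
cat > h.py <<'E'
import numpy as np,cv2
from scipy.spatial.transform import Rotation as Ro
from bench import monitor,get_image,camera_info
def ray(c,uv):
    uv=np.atleast_2d(uv); d=np.c_[uv,np.ones(len(uv))]@np.linalg.inv(c['intrinsics']).T@c['R']
    return -c['R'].T@c['t'],d
def plane(c,uv,z):
    o,d=ray(c,uv); return o+d*((z-o[2])/d[:,2])[:,None]
def proj(c,X):
    p=(np.atleast_2d(X)@c['R'].T+c['t'])@c['intrinsics'].T; return p[:,:2]/p[:,2:]
def tri(c1,u1,c2,u2):
    o1,d1=ray(c1,u1);o2,d2=ray(c2,u2);d1=d1[0];d2=d2[0]
    s=np.linalg.lstsq(np.c_[d1,-d2],o2-o1,rcond=None)[0]
    a,b=o1+s[0]*d1,o2+s[1]*d2; return (a+b)/2,np.linalg.norm(a-b)
def blobs(mask,lo,hi):
    cs,_=cv2.findContours(mask.astype(np.uint8),cv2.RETR_EXTERNAL,cv2.CHAIN_APPROX_NONE)
    return [c for c in cs if lo<cv2.contourArea(c)<hi]
def snap(n,f=None):
    c=camera_info(n);im=np.array(get_image(n))
    if f: cv2.imwrite('pics/'+f,im[...,::-1])
    return c,im
def cen(c):
    m=cv2.moments(c);return np.array([m['m10'],m['m01']])/m['m00']
def yaw():
    R=Ro.from_quat(monitor.read_state()['ee_rot']).as_matrix();return R
def rel(target,ydir):
    """shift in tool axes to world target (TCP) and turn about tool z so tool y || angle ydir (world)"""
    s=monitor.read_state();R=Ro.from_quat(s['ee_rot']).as_matrix()
    sh=R.T@(np.array(target)-s['position'])
    w=np.array([np.cos(ydir),np.sin(ydir),0]);b=R.T@w
    a=np.arctan2(-b[0],b[1]);a=(a+np.pi/2)%np.pi-np.pi/2
    return sh.round(1),round(a,3)
E
python3 - <<'E'
from h import *
C={};B={};I={}
for n in("top","scene"):
    C[n]=camera_info(n);I[n]=cv2.imread(f'pics/{n}0.png')
    hsv=cv2.cvtColor(I[n],cv2.COLOR_BGR2HSV);m=(hsv[...,1]<70)
    B[n]=blobs(m,40,900)
    for c in B[n]:
        u=cen(c); P=plane(C[n],u,12)[0]
        if 250<P[0]<900 and -500<P[1]<500:
            r=cv2.minAreaRect(c);bx=plane(C[n],cv2.boxPoints(r),12)[:,:2]
            e=[bx[1]-bx[0],bx[2]-bx[1]];e.sort(key=np.linalg.norm)
            print(n,u.round(1),P.round(0),[np.linalg.norm(x).round(0) for x in e],np.arctan2(e[1][1],e[1][0]).round(2), I[n][int(u[1]),int(u[0])])
# carrier: nests by dark blobs
for n in("top","scene"):
    m=I[n].max(2)<50
    for c in blobs(m,20,900):
        u=cen(c);P=plane(C[n],u,10)[0]
        if 250<P[0]<900 and 0<P[1]<500: print('dark',n,u.round(1),P.round(0),cv2.contourArea(c))
E
```

```text
top [140.1 260.7] [305. 356.  12.] [np.float64(39.0), np.float64(177.0)] -0.42 [179 187 191]
top [304.7 223. ] [ 426. -237.   12.] [np.float64(43.0), np.float64(79.0)] 3.11 [151 155 160]
top [270.6 219.8] [ 441. -114.   12.] [np.float64(45.0), np.float64(80.0)] -3.09 [142 146 151]
top [335.1 219.7] [ 436. -346.   12.] [np.float64(46.0), np.float64(81.0)] -3.02 [139 143 148]
top [332.  181.8] [ 572. -340.   12.] [np.float64(45.0), np.float64(81.0)] -3.09 [135 138 144]
top [302. 175.] [ 600. -232.   12.] [np.float64(36.0), np.float64(36.0)] 3.11 [53 53 55]
top [281.2 129.4] [ 769. -162.   12.] [np.float64(34.0), np.float64(54.0)] -2.85 [229 241 239]
top [149.4 117.2] [827. 321.  12.] [np.float64(54.0), np.float64(113.0)] -1.06 [228 240 239]
top [246.5 116.9] [819. -36.  12.] [np.float64(66.0), np.float64(108.0)] 3.12 [240 240 239]
scene [235.4 379.5] [837. 290.  12.] [np.float64(21.0), np.float64(50.0)] 2.61 [173 198 195]
scene [430.1 290.4] [313. 356.  12.] [np.float64(36.0), np.float64(183.0)] 2.67 [121 132 135]
scene [286.7 181.2] [ 447. -114.   12.] [np.float64(48.0), np.float64(86.0)] -3.13 [100 106 109]
scene [222.9 174.7] [ 601. -232.   12.] [np.float64(39.0), np.float64(43.0)] -2.3 [20 19 22]
scene [270.5 152. ] [ 432. -235.   12.] [np.float64(49.0), np.float64(86.0)] 3.13 [88 93 97]
scene [214.5 148.4] [ 577. -338.   12.] [np.float64(47.0), np.float64(83.0)] -3.08 [87 92 95]
scene [250.9 130.9] [ 442. -343.   12.] [np.float64(51.0), np.float64(86.0)] -3.0 [ 92  97 101]
dark top [192.4 205.4] [499. 167.  10.] 43.0
dark top [170.2 201.1] [516. 247.  10.] 103.5
dark top [145.6 197. ] [533. 336.  10.] 141.5
dark scene [344.7 357.7] [595. 376.  10.] 32.5
dark scene [358.5 326. ] [523. 335.  10.] 378.0
dark scene [335.2 291.4] [521. 236.  10.] 384.5
dark scene [325.7 265. ] [500. 165.  10.] 125.0
dark scene [299.1 246.5] [532.  85.  10.] 35.5
```

```bash
python3 - <<'E'
from h import *
c=camera_info('wrist');s=monitor.read_state();R=Ro.from_quat(s['ee_rot']).as_matrix()
o=-c['R'].T@c['t'];print('cam in tool',(R.T@(o-s['position'])).round(1),'axis in tool',(R.T@c['R'].T).round(2),c['intrinsics'])
# carrier-centre view, tool y along carrier y
print(rel([500,255,330],np.pi/2-.19))
E
```

```text
cam in tool [  75.9   -0.3 -142.1] axis in tool [[ 0.   -0.96 -0.3 ]
 [ 1.    0.   -0.  ]
 [ 0.   -0.3   0.96]] [[280.05589432   0.         252.01053915]
 [  0.         280.05589432 187.9090022 ]
 [  0.           0.           1.        ]]
(array([380.3, 211.8, -99.2]), np.float64(-0.165))
```

>>> {"fn": "send_rows", "kwargs": {"series": [[[40,24,-2],[0,0,0],85],[[40,24,-2],[0,0,0],85],[[40,24,-2],[0,0,0],85],[[40,24,-2],[0,0,0],85],[[40,24,-2],[0,0,0],85],[[40,24,-2],[0,0,0],85],[[40,24,-2],[0,0,0],85],[[40,24,-2],[0,0,0],85]]}}

```text
clock: 0.9
position: [451.1, 293.1, 247.2]
ee_rot: [0.984, -0.176, -0.0, 0.0]
contact_force: [0.6, -0.2, -0.1]
gripper_width: 84.9
grasp_force: 0.0
```

>>> {"fn": "send_rows", "kwargs": {"series": [[[40,26,-2],[0,0,0],85],[[0,0,0],[0,0,-0.1],85],[[0,0,0],[0,0,-0.065],85],[[0,0,0],[0,0,0],85],[[0,0,0],[0,0,0],85]]}}

```text
clock: 1.4
position: [478.7, 256.5, 249.0]
ee_rot: [0.995, -0.095, -0.0, 0.0]
contact_force: [0.5, -0.8, -0.1]
gripper_width: 85.0
grasp_force: 0.0
```

```bash
python3 - <<'E'
from h import *
s=monitor.read_state();print(s['clock'],s['position'],s['ee_rot'])
c,im=snap('wrist','w1.png')
E
```

```text
1.4 [478.72921786 256.51330182 248.99076054] [ 9.95436067e-01 -9.54300726e-02 -2.85380911e-04  2.38025170e-04]
```

View pics/w1.png

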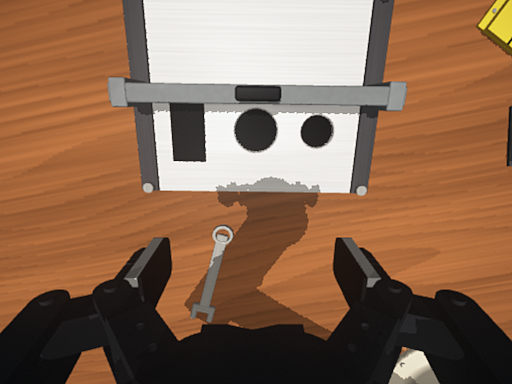

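The wrist view shows the bar at row 93, with the grip top at (258,93). Nests are at (256,130) and (317,131), the seat at (188,133) partly hidden by the bar, and plate corners at (148,188) and (361,190).

```bash
python3 - <<'E'
from h import *
c=camera_info('wrist');im=cv2.imread('pics/w1.png')
m=(im.max(2)<60);m[200:]=0
N=[]
for b in blobs(m,100,3000):
    u=cen(b);x,y,w,h=cv2.boundingRect(b);print(u.round(1),cv2.contourArea(b),(x,y,w,h),plane(c,u,12)[0].round(1),'z100',plane(c,u,100)[0].round(1),'z114',plane(c,u,114)[0].round(1))
E
```

```text
[316.  130.7] 697.5 (301, 116, 31, 31) [500.8 166.2  12. ] z100 [513.  183.9 100. ] z114 [514.9 186.7 114. ]
[255.5 129.5] 1283.5 (235, 109, 42, 42) [517.3 245.1  12. ] z100 [525.7 244.5 100. ] z114 [527.  244.4 114. ]
[509.4 139. ] 163.0 (507, 106, 5, 60) [441.1 -87.6  12. ] z100 [467.2 -11.  100. ] z114 [471.3   1.2 114. ]
[370.9 110.4] 175.0 (353, 105, 33, 68) [513.2  92.7  12. ] z100 [522.5 127.5 100. ] z114 [524. 133. 114.]
[187.6 131.4] 1788.5 (170, 103, 36, 58) [531.9 334.4  12. ] z100 [536.9 313.1 100. ] z114 [537.7 309.7 114. ]
[143.2 107.5] 150.5 (128, 103, 26, 19) [572.4 383.4  12. ] z100 [568.  350.7 100. ] z114 [567.3 345.5 114. ]
[257.7  93.1] 623.5 (235, 86, 46, 16) [562.  233.8  12. ] z100 [560.  235.9 100. ] z114 [559.6 236.2 114. ]
```

```bash
python3 - <<'E'
from h import *
print(monitor.read_state()['joints'].round(2),rel([560,236,140],-.206))
E
```

```text
[ 0.79  0.23 -0.16 -0.   -1.17  0.59] (array([ 83.8,   4.9, 109. ]), np.float64(-1.555))
```

>>> {"fn": "send_rows", "kwargs": {"series": [[[42,2.5,20],[0,0,0],60],[[42,2.5,20],[0,0,0],60],[[0,0,10],[0,0,-0.145],60],[[0,0,10],[0,0,-0.145],60],[[0,0,10],[0,0,-0.145],60],[[0,0,10],[0,0,-0.145],60],[[0,0,10],[0,0,-0.145],60],[[0,0,10],[0,0,-0.145],60]]}}

```text
clock: 2.25
position: [560.2, 236.4, 148.8]
ee_rot: [0.942, 0.336, -0.0, 0.0]
contact_force: [-0.6, 0.5, -0.4]
gripper_width: 60.3
grasp_force: 0.0
```

>>> {"fn": "send_rows", "kwargs": {"series": [[[0,0,0],[0,0,-0.145],60],[[0,0,0],[0,0,-0.145],60],[[0,0,0],[0,0,-0.145],60],[[0,0,0],[0,0,-0.145],60],[[0,0,0],[0,0,-0.105],60],[[0,0,0],[0,0,0],60],[[0,0,0],[0,0,0],60]]}}

```text
clock: 2.95
position: [560.3, 236.2, 149.2]
ee_rot: [0.777, 0.63, -0.0, -0.0]
contact_force: [-0.5, -0.1, 0.8]
gripper_width: 60.0
grasp_force: 0.0
```

```bash
python3 - <<'E'
from h import *
print(monitor.read_state()['joints'].round(2),rel([560,236,86],-.206))
c,im=snap('wrist','w2.png')
m=(im.max(2)<60)
for b in blobs(m,100,6000):
    u=cen(b);x,y,w,h=cv2.boundingRect(b);print(u.round(1),(x,y,w,h),'z114',plane(c,u,114)[0].round(1))
E
```

```text
[ 0.66  0.42 -0.15 -0.   -1.    2.27] (array([-0.3, -0.3, 63.2]), np.float64(-0.002))
[250.3 209.9] (240, 176, 21, 69) z114 [561.  241.5 114. ]
[208.4 176.8] (182, 152, 54, 51) z114 [539.  269.9 114. ]
[196.9  85.3] (156, 61, 81, 50) z114 [546.3 325.9 114. ]
[211.2  22.8] (105, 2, 132, 31) z114 [562.7 356.1 114. ]
```

View pics/w2.png

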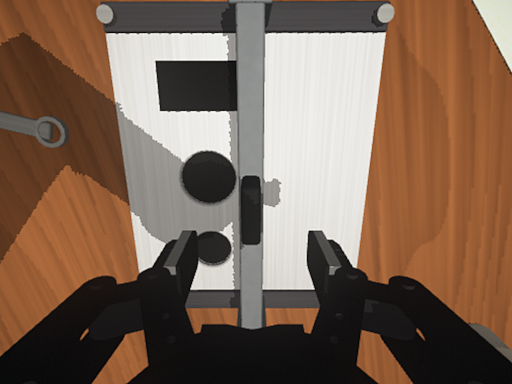

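Grip at (250,210) lies midway between the fingers (columns 190 and 315). Descending to grip it.

>>> {"fn": "send_rows", "kwargs": {"series": [[[0,0,30],[0,0,0],60],[[0,0,32],[0,0,0],60],[[0,0,0],[0,0,0],10],[[0,0,0],[0,0,0],10],[[0,0,0],[0,0,0],10],[[0,0,0],[0,0,0],10],[[0,0,0],[0,0,0],10],[[0,0,0],[0,0,0],10]]}}

```text
clock: 3.8
position: [561.5, 236.5, 89.3]
ee_rot: [0.776, 0.631, 0.002, 0.0]
contact_force: [-0.8, 0.6, 6.9]
gripper_width: 12.8
grasp_force: 61.9
```

>>> {"fn": "send_rows", "kwargs": {"series": [[[0,10,-2],[0,0,0],10],[[0,15,0],[0,0,0],10],[[0,15,0],[0,0,0],10],[[0,15,0],[0,0,0],10],[[0,8,0],[0,0,0],10],[[0,4,0],[0,0,0],10]]}}

```text
clock: 4.4
position: [626.9, 222.8, 89.4]
ee_rot: [0.776, 0.631, 0.001, -0.0]
contact_force: [-1.9, 5.4, 1.4]
gripper_width: 13.0
grasp_force: 61.2
```

>>> {"fn": "send_rows", "kwargs": {"series": [[[0,1,0],[0,0,0],10],[[0,1,0],[0,0,0],10],[[0,1,0],[0,0,0],10],[[0,1,0],[0,0,0],10]]}}

```text
clock: 4.8
position: [628.3, 222.5, 89.4]
ee_rot: [0.776, 0.631, -0.0, -0.001]
contact_force: [-6.9, 7.0, 2.6]
gripper_width: 12.8
grasp_force: 61.6
```

>>> {"fn": "send_rows", "kwargs": {"series": [[[0,1,0],[0,0,0],10],[[0,1.5,0],[0,0,0],10],[[0,1.5,0],[0,0,0],10],[[0,0,0],[0,0,0],10]]}}

```text
clock: 5.2
position: [628.3, 222.4, 89.4]
ee_rot: [0.776, 0.631, -0.003, -0.003]
contact_force: [-17.3, 10.3, 6.3]
gripper_width: 12.8
grasp_force: 62.2
```

>>> {"fn": "send_rows", "kwargs": {"series": [[[0,-1,0],[0,0,0],60],[[0,-1,0],[0,0,0],60],[[0,0,0],[0,0,0],60],[[0,0,-40],[0,0,0],60],[[0,-35,-35],[0,0,0],60],[[0,-35,-35],[0,0,0],60],[[0,-40,-25],[0,0,0.07],60],[[0,-38,-5],[0,0,0.145],60]]}}

```text
clock: 6.0
position: [488.2, 253.9, 233.2]
ee_rot: [0.841, 0.541, 0.003, 0.0]
contact_force: [-0.8, 0.5, -0.2]
gripper_width: 60.0
grasp_force: 0.0
```

>>> {"fn": "send_rows", "kwargs": {"series": [[[0,0,0],[0,0,0.145],60],[[0,0,0],[0,0,0.145],60],[[0,0,0],[0,0,0.145],60],[[0,0,0],[0,0,0.145],60],[[0,0,0],[0,0,0.145],60],[[0,0,0],[0,0,0.145],60],[[0,0,0],[0,0,0.145],60],[[0,0,0],[0,0,0.145],60]]}}

```text
clock: 6.8
position: [488.0, 252.9, 229.3]
ee_rot: [1.0, -0.008, 0.0, 0.0]
contact_force: [-0.6, 0.5, 0.3]
gripper_width: 60.1
grasp_force: 0.0
```

>>> {"fn": "send_rows", "kwargs": {"series": [[[0,0,0],[0,0,0.145],60],[[0,0,0],[0,0,0.05],60],[[0,0,0],[0,0,0],60],[[0,0,0],[0,0,0],60]]}}

```text
clock: 7.2
position: [487.9, 253.2, 229.3]
ee_rot: [0.995, -0.102, 0.0, 0.0]
contact_force: [-0.2, 0.7, 0.3]
gripper_width: 60.3
grasp_force: 0.0
```

```bash
python3 - <<'E'
from h import *
s=monitor.read_state();print(s['clock'],s['position'],s['joints'].round(2))
c,im=snap('wrist','w3.png')
m=(im.max(2)<60);m[200:]=0
for b in blobs(m,100,3000):
    u=cen(b);x,y,w,h=cv2.boundingRect(b);print(u.round(1),cv2.contourArea(b),(x,y,w,h),plane(c,u,12)[0].round(1),'z16',plane(c,u,16)[0].round(1),'z114',plane(c,u,114)[0].round(1))
    if cv2.contourArea(b)>1500: 
        bx=plane(c,cv2.boxPoints(cv2.minAreaRect(b)),16);print(bx.round(1))
E
```

```text
7.2 [487.8968637  253.20560031 229.3112182 ] [ 0.77  0.26 -0.18  0.   -1.13  0.59]
[317.4 139. ] 760.5 (302, 123, 32, 33) [500.9 165.9  12. ] z16 [501.6 166.7  16. ] z114 [518.3 186.4 114. ]
[254.1 138.7] 1373.5 (233, 118, 43, 43) [517.5 244.8  12. ] z16 [518.  244.8  16. ] z114 [530.2 242.9 114. ]
[183.3 138.6] 2133.0 (164, 107, 39, 65) [535.7 333.2  12. ] z16 [536.  332.2  16. ] z114 [543.2 306.2 114. ]
[[577.7 345.3  16. ]
 [571.2 302.8  16. ]
 [490.6 319.5  16. ]
 [497.4 365.   16. ]]
[270.7  46.9] 1541.5 (96, 36, 320, 152) [617.4 204.9  12. ] z16 [616.8 205.3  16. ] z114 [601.7 214.3 114. ]
[[643.4 418.6  16. ]
 [755.9 303.5  16. ]
 [583.1  35.9  16. ]
 [428.5 125.   16. ]]
[255.7  18.2] 1254.5 (230, 5, 53, 27) [649.7 216.2  12. ] z16 [648.7 216.5  16. ] z114 [624.9 222.4 114. ]
```

View pics/w3.png

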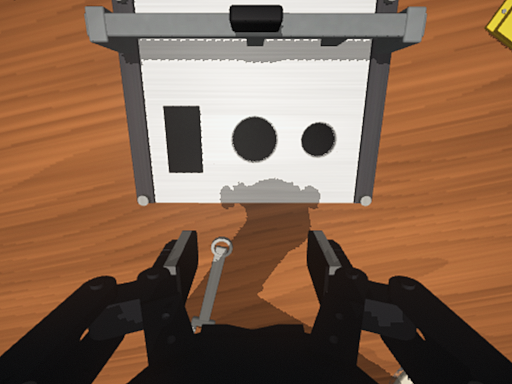

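Bar is back. Seat is at (183,139), nests at (254,139) and (317,139). I'll combine this with the 90°-turned view (w2) to check height and hand-eye offset.

```bash
python3 - <<'E'
from h import *
s=monitor.read_state();c3=camera_info('wrist');R=Ro.from_quat(s['ee_rot']).as_matrix()
Rc=c3['R']@R; tc=c3['R']@s['position']+c3['t']   # tool->cam
def cam(p,q):
    Rt=Ro.from_quat(q).as_matrix();RR=Rc@Rt.T
    return dict(intrinsics=c3['intrinsics'],R=RR,t=tc-RR@np.array(p))
q2=np.array([0.777,0.63,0,0]);q2/=np.linalg.norm(q2)
c2=cam([560.3,236.2,149.2],q2)
im2=cv2.imread('pics/w2.png');m=(im2.max(2)<60).astype(np.uint8)
b=[b for b in blobs(m,500,6000) if abs(cen(b)[0]-208)<3 and abs(cen(b)[1]-177)<3][0]
e=cv2.fitEllipse(cv2.convexHull(b));print('ellipse w2',e,plane(c2,e[0],12)[0])
print(tri(c2,e[0],c3,[254.1,138.7]))
# plate near corners? rail-end screws: circles
E
```

```text
ellipse w2 ((208.40367126464844, 176.8362579345703), (50.10893630981445, 54.003074645996094), 114.71209716796875) [516.21956752 247.09403207  12.        ]
(array([515.78314817, 245.41886141,   5.85786269]), np.float64(1.8202710958870545))
```

>>> {"fn": "send_rows", "kwargs": {"series": [[[0,0,0],[0,0,-0.105],60],[[0,0,0],[0,0,-0.1],60],[[-5,48,0],[0,0,0],70],[[-5,48,0],[0,0,0],70],[[-5,48,0],[0,0,0],70],[[-5,48,0],[0,0,0],70],[[-5,48,0],[0,0,0],70],[[-5,48,0],[0,0,0],70]]}}

```text
clock: 8.05
position: [457.2, -36.2, 229.7]
ee_rot: [1.0, 0.001, 0.0, 0.0]
contact_force: [1.3, 0.5, 0.9]
gripper_width: 69.8
grasp_force: 0.0
```

>>> {"fn": "send_rows", "kwargs": {"series": [[[0,30,0],[0,0,0],70],[[0,30,0],[0,0,0],70],[[0,0,0],[0,0,0],70],[[0,0,0],[0,0,0],70]]}}

```text
clock: 8.45
position: [457.6, -94.9, 229.3]
ee_rot: [1.0, -0.001, 0.0, -0.0]
contact_force: [-0.7, -0.2, -0.5]
gripper_width: 70.1
grasp_force: 0.0
```

```bash
python3 - <<'E'
from h import *
import json
s=monitor.read_state();print(s['clock'],s['position'],s['ee_rot'].round(3))
c,im=snap('wrist','w4.png');json.dump({k:v.tolist() for k,v in c.items()},open('c4.json','w'))
E
```

```text
8.45 [457.6324163  -94.88758544 229.31552769] [ 1.    -0.001  0.    -0.   ]
```

>>> {"fn": "send_rows", "kwargs": {"series": [[[0,40,0],[0,0,0],70],[[0,45,0],[0,0,0],70],[[0,45,0],[0,0,0],70],[[0,0,0],[0,0,0],70],[[0,0,0],[0,0,0],70]]}}

```text
clock: 9.0
position: [457.9, -224.2, 229.0]
ee_rot: [1.0, -0.0, -0.0, -0.0]
contact_force: [1.0, 1.1, -0.3]
gripper_width: 70.0
grasp_force: 0.0
```

```bash
python3 - <<'E'
from h import *
import json
s=monitor.read_state();print(s['clock'],s['position'],s['ee_rot'].round(3))
c,im=snap('wrist','w5.png');json.dump({k:v.tolist() for k,v in c.items()},open('c5.json','w'))
for n in (4,5):
    c={k:np.array(v) for k,v in json.load(open(f'c{n}.json')).items()}
    im=cv2.imread(f'pics/w{n}.png');hsv=cv2.cvtColor(im,cv2.COLOR_BGR2HSV)
    m=((hsv[...,1]<70)).astype(np.uint8)
    for b in blobs(m,150,5000):
        u=cen(b);P=plane(c,u,12)[0]
        if u[1]>300: continue
        bx=plane(c,cv2.boxPoints(cv2.minAreaRect(b)),12)[:,:2];e=[bx[1]-bx[0],bx[2]-bx[1]];e.sort(key=np.linalg.norm)
        print(n,u.round(1),P.round(1),[np.linalg.norm(x).round(0) for x in e],np.arctan2(e[1][1],e[1][0]).round(3),im[int(u[1]),int(u[0])])
E
```

```text
9.0 [ 457.86010707 -224.22765453  228.97149962] [ 1. -0. -0. -0.]
4 [358.8 182.4] [ 430.6 -237.    12. ] [np.float64(47.0), np.float64(84.0)] -0.037 [168 174 180]
4 [440.7 175.4] [ 440.4 -344.2   12. ] [np.float64(50.0), np.float64(86.0)] 0.128 [158 161 164]
4 [269.3 171.5] [ 445.5 -117.3   12. ] [np.float64(44.0), np.float64(81.0)] -3.068 [182 187 192]
4 [458.8  65.4] [ 574.7 -339.    12. ] [np.float64(50.0), np.float64(88.0)] 0.041 [124 126 130]
4 [372.3  41.6] [ 599.9 -233.5   12. ] [np.float64(39.0), np.float64(43.0)] -0.789 [35 35 37]
5 [263.6 182.6] [ 430.4 -239.3   12. ] [np.float64(43.0), np.float64(81.0)] -0.035 [100 104 110]
5 [344.8 175.6] [ 440.2 -346.6   12. ] [np.float64(45.0), np.float64(84.0)] -2.982 [171 176 181]
5 [172.4 171.8] [ 445.  -118.8   12. ] [np.float64(46.0), np.float64(83.0)] -3.112 [173 177 183]
5 [351.9  65.8] [ 574.3 -341.6   12. ] [np.float64(46.0), np.float64(84.0)] 0.054 [149 153 157]
5 [261.3  41.4] [ 600.  -234.2   12. ] [np.float64(39.0), np.float64(41.0)] -3.113 [60 60 64]
5 [  5.9 113.9] [518.5  82.   12. ] [np.float64(17.0), np.float64(248.0)] 2.898 [27 28 33]
```

View pics/w5.png

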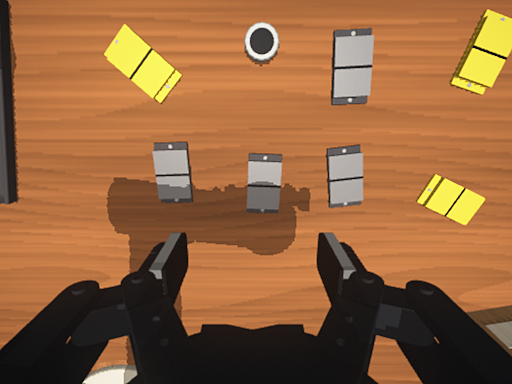

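The view shows four grey pads at (172,172), (264,183), (345,176), (352,66), lining up. The small piston is at (261,41) and the yellow ones are to be left. The five grey items fit the description by colour. I'll confirm pad 1 in a crop from closer up, hovering first.

>>> {"fn": "send_rows", "kwargs": {"series": [[[-5.5,-35,30],[0,0,-0.05],70],[[-5.5,-36,30],[0,0,0],70],[[-5.5,-36,30],[0,0,0],70],[[0,0,40],[0,0,0],70],[[0,0,0],[0,0,0],70],[[0,0,0],[0,0,0],70]]}}

```text
clock: 9.65
position: [438.3, -117.0, 100.0]
ee_rot: [1.0, 0.027, -0.0, 0.0]
contact_force: [-0.3, 0.4, 0.3]
gripper_width: 69.8
grasp_force: 0.0
```

```bash
python3 - <<'E'
from h import *
s=monitor.read_state();print(s['clock'],s['position'],s['ee_rot'].round(3))
c,im=snap('wrist','w6.png')
u=proj(c,[[441.5,-117,12]]);print(u)
hsv=cv2.cvtColor(im[...,::-1].copy(),cv2.COLOR_BGR2HSV);m=(hsv[...,1]<70)
for b in blobs(m,1500,20000):
    uu=cen(b);print(uu,cv2.boundingRect(b),cv2.minAreaRect(b),plane(c,uu,6))
E
```

```text
9.65 [ 438.32325441 -117.04795923   99.9907731 ] [ 1.     0.027 -0.     0.   ]
[[252.27921808 189.92395918]]
[387.36397004 207.7193633 ] (352, 164, 72, 89) ((388.4771728515625, 208.55612182617188), (55.29722213745117, 92.51382446289062), 12.652557373046875) [[ 429.54340837 -239.63446138    6.        ]]
[495.3819458  208.16435952] (473, 162, 39, 87) ((492.0, 205.0), (86.0, 38.0), 90.0) [[ 434.51106652 -336.95294465    6.        ]]
[253.08141947 184.46600294] (228, 140, 53, 91) ((254.0, 185.0), (90.0, 52.0), 90.0) [[ 444.6658274  -117.53266052    6.        ]]
[  4.96302351 103.91335824] (0, 0, 12, 219) ((5.5, 108.99998474121094), (217.99996948242188, 10.999998092651367), 90.0) [[501.29953802  86.37835467   6.        ]]
```

View pics/w6.png

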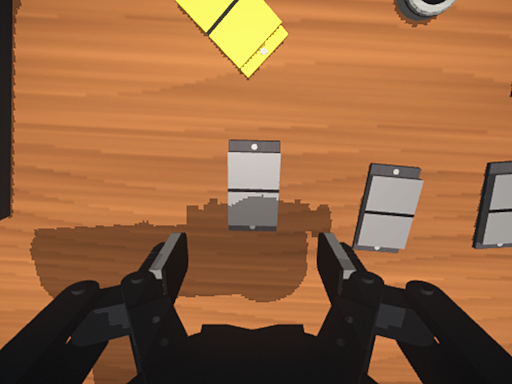

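The crop confirms it: grey lining on dark backing at (253,185), square to the fingers. The yellow one at (250,30) is left alone.

>>> {"fn": "send_rows", "kwargs": {"series": [[[4,0,45],[0,0,0],65],[[0,0,40],[0,0,0],62],[[0,0,13],[0,0,0],62],[[0,0,0],[0,0,0],62],[[0,0,0],[0,0,0],40],[[0,0,0],[0,0,0],40],[[0,0,0],[0,0,0],40],[[0,0,0],[0,0,0],40]]}}

```text
clock: 10.5
position: [443.8, -117.8, 3.6]
ee_rot: [1.0, 0.025, 0.003, 0.0]
contact_force: [-1.3, -0.7, 8.3]
gripper_width: 41.8
grasp_force: 61.5
```

>>> {"fn": "send_rows", "kwargs": {"series": [[[0,0,-20],[0,0,0],40],[[0,0,-45],[0,0,0],40],[[0,0,-45],[0,0,0],40],[[0,0,0],[0,0,0],40],[[0,0,0],[0,0,0],40]]}}

```text
clock: 11.0
position: [441.9, -117.6, 112.8]
ee_rot: [1.0, 0.025, 0.002, -0.0]
contact_force: [-0.1, 0.3, -3.1]
gripper_width: 42.0
grasp_force: 62.0
```

```bash
python3 - <<'E'
from h import *
s=monitor.read_state();print(s['clock'],s['position'],s['gripper_width'],s['grasp_force'],s['joints'].round(2),s['ee_rot'].round(3))
c,im=snap('wrist','w7.png')
E
```

```text
11.0 [ 441.8734155  -117.56278989  112.7574351 ] 42.01265870311486 62.04632878303528 [ 0.1   0.23 -0.56 -0.   -0.78  1.52] [ 1.     0.025  0.002 -0.   ]
```

View pics/w7.png

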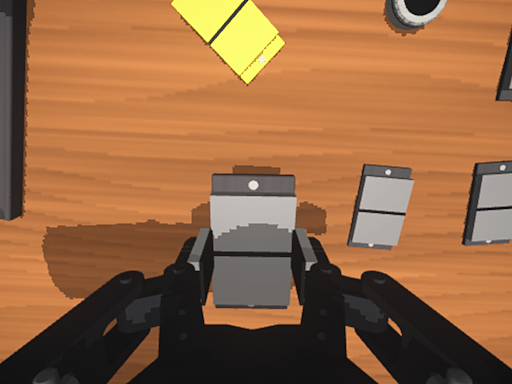

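>>> {"fn": "send_rows", "kwargs": {"series": [[[0,0,-10],[0,0,0.13],40],[[0,0,-10],[0,0,0.128],40],[[0,-40,0],[0,0,0],40],[[0,-46,0],[0,0,0],40],[[0,-46,0],[0,0,0],40],[[0,-46,0],[0,0,0],40],[[0,-46,0],[0,0,0],40],[[0,-46,0],[0,0,0],40]]}}

```text
clock: 11.85
position: [496.1, 147.6, 129.1]
ee_rot: [0.995, -0.104, -0.002, 0.001]
contact_force: [1.0, -0.7, -2.3]
gripper_width: 41.6
grasp_force: 62.1
```

>>> {"fn": "send_rows", "kwargs": {"series": [[[0,-46,0],[0,0,0],40],[[0,-46,0],[0,0,0],40],[[0,-46,0],[0,0,0],40],[[0,-46,0],[0,0,0],40],[[0,0,0],[0,0,0],40],[[0,0,0],[0,0,0],40]]}}

```text
clock: 12.45
position: [533.9, 326.5, 128.0]
ee_rot: [0.995, -0.103, -0.002, 0.002]
contact_force: [-0.6, -0.1, -3.9]
gripper_width: 41.9
grasp_force: 62.2
```

```bash
cat >> h.py <<'E'
def pose():
    s=monitor.read_state();R=Ro.from_quat(s['ee_rot']).as_matrix()
    return s['position'],R
def inhand(c,im):
    """groove row of held pad -> tool x of pad centre, at tool z=-8.4"""
    g=im[225:285,243:263].astype(float).mean((1,2));
    k=np.argmin(g[8:-8]-(np.roll(g,5)+np.roll(g,-5))[8:-8]/2)+8
    w=np.clip((g[k-4]+g[k+4])/2-g[k-3:k+4],0,None);r=225+k+(w*np.arange(-3,4)).sum()/w.sum()
    p,R=pose();o,d=ray(c,[253,r]);o=R.T@(o-p);d=R.T@d[0];x=o+d*((-8.4-o[2])/d[2])
    return r,x.round(2)
E
python3 - <<'E'
from h import *
s=monitor.read_state();print(s['clock'],s['position'],s['gripper_width'],rel([538.7,332.5,40],np.pi/2-.208))
c,im=snap('wrist','w8.png');print(inhand(c,im))
im7=cv2.imread('pics/w7.png');print(inhand(c,im7))
E
```

```text
12.45 [533.90869383 326.5096168  127.99339327] 41.86681187767041 (array([ 3.8, -7.3, 87.9]), np.float64(0.001))
(np.float64(253.85357142857143), array([-2.42, -0.68, -8.4 ]))
(np.float64(253.89140737130015), array([-2.45, -0.68, -8.4 ]))
```

>>> {"fn": "send_rows", "kwargs": {"series": [[[3,-7,40],[0,0,0],40],[[0,0,40],[0,0,0],40],[[0,0,20],[0,0,0],40],[[0,0,3],[0,0,0],40],[[0,0,2],[0,0,0],40],[[0,0,1],[0,0,0],40],[[0,0,1],[0,0,0],40]]}}

```text
clock: 13.2
position: [540.6, 333.2, 26.0]
ee_rot: [0.995, -0.104, 0.001, -0.001]
contact_force: [-0.3, 0.2, -2.2]
gripper_width: 41.9
grasp_force: 61.6
```

>>> {"fn": "send_rows", "kwargs": {"series": [[[0,0,0],[0,0,0],40],[[0,0,0],[0,0,0],40],[[0,0,0],[0,0,0],40]]}}

```text
clock: 13.5
position: [539.9, 332.9, 24.8]
ee_rot: [0.995, -0.104, 0.0, -0.0]
contact_force: [0.4, 0.1, -2.0]
gripper_width: 41.8
grasp_force: 61.6
```

```bash
python3 - <<'E'
from h import *
s=monitor.read_state();print(s['clock'],s['position'],s['contact_force'],rel([537.9,332.6,19.6],np.pi/2-.208),rel([515.7,245.3,19.6],np.pi/2-.208))
c,im=snap('wrist','w9.png');print(inhand(c,im))
E
```

```text
13.5 [539.85894724 332.92398626  24.84841883] [ 0.35821668  0.08920217 -1.95157466] (array([-1.9,  0.7,  5.2]), np.float64(0.0)) (array([-5.6, 90.7,  5.2]), np.float64(0.0))
(np.float64(253.8771967732642), array([-2.54,  0.29, -8.4 ]))
```

View pics/w9.png

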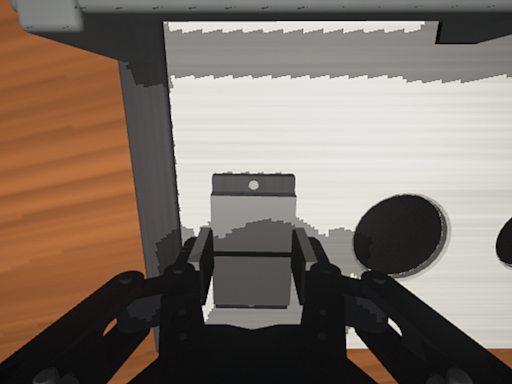

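The held pad is at (253,240), and the big nest ellipse in the same view is at about (400,236). I'll measure one relative to the other.

```bash
cat >> h.py <<'E'
def nest(c,im,u0,z=12,lo=1500):
    m=im.max(2)<60
    b=min(blobs(m,lo,20000),key=lambda b:np.hypot(*(cen(b)-u0)))
    e=cv2.fitEllipse(cv2.convexHull(b));p,R=pose()
    X=plane(c,e[0],z)[0];return e,X,R.T@(X-p)
E
python3 - <<'E'
from h import *
c=camera_info('wrist');im=cv2.imread('pics/w9.png')
e,X,t=nest(c,im,[400,236]);print(e,X,t)
E
```

```text
Traceback (most recent call last):
  File "h.py", line 45, in nest
    b=min(blobs(m,lo,20000),key=lambda b:np.hypot(*(cen(b)-u0)))
ValueError: min() iterable argument is empty
```

```bash
cat >> h.py <<'E'
def circ(c,im,box,z,th=60):
    x0,y0,x1,y1=box;m=(im[y0:y1,x0:x1].max(2)<th)
    b=max(blobs(m,200,50000),key=cv2.contourArea)[:,0]+[x0,y0]
    k=(b[:,0]>x0)&(b[:,0]<x1-1)&(b[:,1]>y0)&(b[:,1]<y1-1);P=plane(c,b[k].astype(float),z)[:,:2]
    for _ in range(4):
        s=np.linalg.lstsq(np.c_[2*P,np.ones(len(P))],(P**2).sum(1),rcond=None)[0]
        r=np.sqrt(s[2]+s[:2]@s[:2]);q=abs(np.linalg.norm(P-s[:2],axis=1)-r);P=P[q<max(1,2*q.std())]
    p,R=pose();return s[:2],r,(R.T@(np.r_[s[:2],z]-p)).round(2)
E
python3 - <<'E'
from h import *
c=camera_info('wrist');im=cv2.imread('pics/w9.png')
for th in(50,60,75):
  for box in((350,185,455,262),(350,185,455,240)): print(circ(c,im,box,12,th),circ(c,im,box,6,th)[1:])
E
```

```text
(array([519.44748858, 246.80554483]), np.float64(25.931117972277324), array([-2.15, 88.45, 12.64])) (np.float64(26.936382314149792), array([-5.18, 91.88, 18.64]))
(array([519.6031769 , 246.58395028]), np.float64(25.800701857560373), array([-1.95, 88.63, 12.64])) (np.float64(26.800910394674577), array([-4.97, 92.08, 18.64]))
(array([519.55235313, 246.70023186]), np.float64(25.940542930854097), array([-2.02, 88.53, 12.64])) (np.float64(26.946538876432665), array([-5.06, 91.96, 18.64]))
(array([519.59678451, 246.52802462]), np.float64(25.876022049302545), array([-1.95, 88.69, 12.64])) (np.float64(26.879150503052927), array([-4.97, 92.13, 18.64]))
(array([517.82803314, 246.12769956]), np.float64(27.4837013597188), array([-3.59, 89.45, 12.64])) (np.float64(28.577740033514075), array([-6.7 , 92.95, 18.64]))
(array([517.77605076, 246.00035317]), np.float64(27.530831474262943), array([-3.62, 89.58, 12.64])) (np.float64(28.598111458585862), array([-6.7 , 93.06, 18.64]))
```

```bash
python3 - <<'E'
from h import *
c=camera_info('wrist');im=cv2.imread('pics/w9.png')
print(im[235,425:462].max(1)); print(im[185:205,400].max(1)); print(im[235,340:365].max(1))
for th in(90,120,150,190): print(th,circ(c,im,(375,180,470,262),12,th))
E
```

```text
[ 30  29  31  31  31  31  30  30  29  29  31  30  29  29  23  38 113 121
  74  76  70 115 174 186 178 181 203 214 211 212 212 211 211 211 210 211
 211]
[228 227 227 229 227 225 226 228 213 195 114  21  32  33  34  31  32  35
  34  35]
[145 144 144 145 144 144 144 143 144 145 144 146 139 104  48  26  31  30
  32  31  30  32  33  33  32]
90 (array([517.59565449, 245.89099983]), np.float64(27.820441100019202), array([-3.77, 89.72, 12.64]))
120 (array([517.62381202, 245.81214918]), np.float64(28.043761322096675), array([-3.73, 89.8 , 12.64]))
150 (array([517.64508148, 245.68655656]), np.float64(28.22715536007031), array([-3.68, 89.91, 12.64]))
190 (array([516.78650109, 244.87189616]), np.float64(29.482969670975134), array([-4.35, 90.89, 12.64]))
```

>>> {"fn": "send_rows", "kwargs": {"series": [[[-2,0.7,2],[0,0,0],40],[[0,0,2],[0,0,0],40],[[0,0,1],[0,0,0],40],[[0,0,0],[0,0,0],40],[[0,0,0],[0,0,0],40]]}}

```text
clock: 14.05
position: [537.3, 332.4, 19.7]
ee_rot: [0.995, -0.104, -0.0, 0.0]
contact_force: [-3.8, -0.8, 2.6]
gripper_width: 42.3
grasp_force: 62.2
```

>>> {"fn": "send_rows", "kwargs": {"series": [[[0,0,0],[0,0,0],55],[[0,0,0],[0,0,0],62],[[0,0,0],[0,0,0],62],[[0,0,-40],[0,0,0],62],[[0,0,-40],[0,0,0],62],[[0,0,-20],[0,0,0],62],[[0,0,0],[0,0,0],62],[[0,0,0],[0,0,0],62]]}}

```text
clock: 14.85
position: [537.5, 332.4, 119.3]
ee_rot: [0.995, -0.104, 0.0, -0.0]
contact_force: [0.5, -0.6, -0.4]
gripper_width: 62.2
grasp_force: 0.0
```

```bash
python3 - <<'E'
from h import *
s=monitor.read_state();print(s['clock'],s['position'])
c,im=snap('wrist','w10.png')
cv2.imwrite('pics/w10c.png',cv2.resize(im[90:290,120:460,::-1],None,fx=2.3,fy=2.3,interpolation=cv2.INTER_CUBIC))
for nm in("top",):
    ct,it=snap(nm,'top1.png');hsv=cv2.cvtColor(it[...,::-1].copy(),cv2.COLOR_BGR2HSV)
    for b in blobs(hsv[...,1]<70,40,900):
        P=plane(ct,cen(b),12)[0]
        if 380<P[0]<700 and -500<P[1]<0: print(P.round(0),cv2.minAreaRect(b)[1])
E
```

```text
14.85 [537.52042506 332.43636484 119.33671837]
[ 426. -237.   12.] (22.0, 12.0)
[ 436. -346.   12.] (22.687061309814453, 12.823122024536133)
[ 572. -340.   12.] (22.362327575683594, 12.493931770324707)
[ 600. -232.   12.] (10.0, 10.0)
```

View pics/w10c.png

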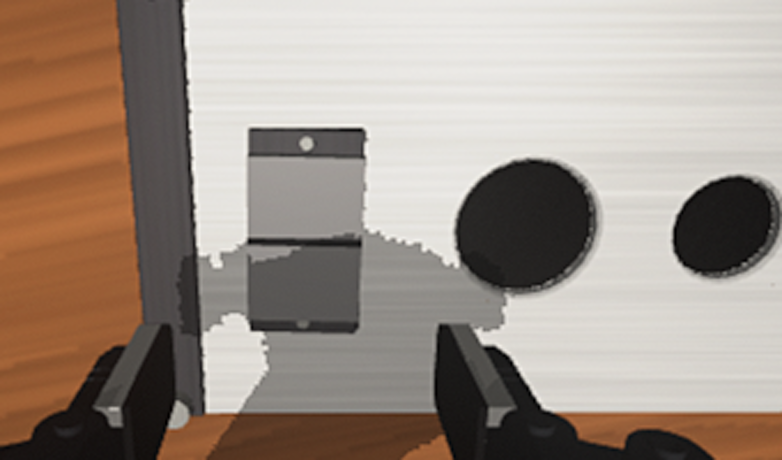

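```bash
python3 - <<'E'
from h import *
c=camera_info('wrist');im=cv2.imread('pics/w10.png')
g=im[185:205,240:265].mean((1,2));k=np.argmin(g);print('groove row',185+k,g[k-2:k+3].round())
row=im[180,215:290].max(1);print('row180',row[7:25],row[55:70])
p,R=pose()
G=plane(c,[253,185+k],28)[0];print('pad',(R.T@(G-p)).round(2))
for th in (150,180,195):
  print(circ(c,im,(312,150,385,220),12,th),circ(c,im,(408,160,462,214),12,th))
E
```

```text
groove row 195 [113.  48.  31.  43. 100.]
row180 [230 231 230 232 235 200 146 153 154 155 154 153 155 154 153 154 156 156] [155 155 154 155 155 155 152 144 163 214 233 231 230 230 230]
pad [-2.1   0.54 89.76]
(array([516.40899093, 245.53724856]), np.float64(28.801551139356306), array([ -2.04,  88.43, 105.94])) (array([500.4717821 , 165.52974983]), np.float64(21.4599223995256), array([ -1.1 , 170.  , 106.11]))
(array([516.67012471, 244.77679895]), np.float64(28.780855483613195), array([ -1.63,  89.12, 105.94])) (array([500.22865025, 165.10978194]), np.float64(22.121179723871737), array([ -1.25, 170.47, 106.11]))
(array([516.31863405, 244.42826492]), np.float64(29.29578378759639), array([ -1.9 ,  89.53, 105.94])) (array([499.83833665, 164.73052984]), np.float64(22.637438019386313), array([ -1.55, 170.92, 106.11]))
```

>>> {"fn": "send_rows", "kwargs": {"series": [[[0.8,48,-2],[0,0,0],62],[[0.8,48,0],[0,0,0],62],[[0.8,48,0],[0,0,0],62],[[0.8,48,0],[0,0,0],62],[[0.8,48,0],[0,0,0],62],[[0.8,48,0],[0,0,0],62],[[0.8,48,0],[0,0,0],62],[[0.8,48,0],[0,0,0],62]]}}

```text
clock: 15.75
position: [463.2, -46.5, 120.2]
ee_rot: [0.995, -0.103, -0.001, 0.0]
contact_force: [1.9, -0.7, -0.1]
gripper_width: 62.1
grasp_force: 0.0
```

>>> {"fn": "send_rows", "kwargs": {"series": [[[0.8,48,0],[0,0,0],62],[[0.8,49,0],[0,0,0],62],[[0.8,49,0],[0,0,0],62],[[0.8,49,0],[0,0,-0.087],62],[[0,0,10],[0,0,-0.086],62],[[0,0,0],[0,0,0],62],[[0,0,0],[0,0,0],62]]}}

```text
clock: 16.45
position: [426.9, -235.8, 110.4]
ee_rot: [1.0, -0.018, -0.001, -0.0]
contact_force: [0.5, 0.0, -0.5]
gripper_width: 61.9
grasp_force: 0.0
```

```bash
cat >> h.py <<'E'
def padview(c,im,guess=(253,190)):
    """nearest grey pad under the hover: centre (z=4 plane, tool x corrected) and turn needed about tool z"""
    hsv=cv2.cvtColor(im,cv2.COLOR_RGB2HSV)
    b=min(blobs((hsv[...,1]<70)&(hsv[...,2]>40),1500,12000),key=lambda b:np.hypot(*(cen(b)-guess)))
    p,R=pose();r=cv2.minAreaRect(plane(c,b[:,0].astype(float),4)[:,:2].astype(np.float32))
    bx=cv2.boxPoints(r);e=max(bx[1]-bx[0],bx[2]-bx[1],key=np.linalg.norm)
    a=(np.arctan2(e[1],e[0])+np.pi/2)%np.pi-np.pi/2
    t=R.T@(np.r_[r[0],4]-p);y=np.arctan2(R[1,0],R[0,0])
    return cen(b).round(1),'size',np.round(r[1],1),'tool',t.round(1),'turn',round(y-a,3)
E
python3 - <<'E'
from h import *
s=monitor.read_state();print(s['clock'],s['position'],s['ee_rot'].round(3))
c,im=snap('wrist','w11.png');print(padview(c,im))
E
```

```text
16.45 [ 426.93468761 -235.8375745   110.41715917] [ 1.    -0.018 -0.001 -0.   ]
(array([256.2, 184.8]), 'size', array([45.6, 82.4]), 'tool', array([ -1. ,   4. , 106.9]), 'turn', np.float64(-0.001))
```

>>> {"fn": "send_rows", "kwargs": {"series": [[[-2,4,45],[0,0,0],62],[[0,0,45],[0,0,0],62],[[0,0,18],[0,0,0],62],[[0,0,0],[0,0,0],62],[[0,0,0],[0,0,0],40],[[0,0,0],[0,0,0],40],[[0,0,0],[0,0,0],40],[[0,0,0],[0,0,0],40]]}}

```text
clock: 17.3
position: [426.8, -239.8, 4.9]
ee_rot: [1.0, -0.017, 0.002, 0.0]
contact_force: [0.5, 4.7, 6.4]
gripper_width: 41.7
grasp_force: 61.7
```

>>> {"fn": "send_rows", "kwargs": {"series": [[[0,0,-20],[0,0,0],40],[[0,0,-45],[0,0,0],40],[[0,0,-45],[0,0,0],40],[[0,0,-20],[0,0,0.086],40],[[0,0,0],[0,0,0.087],40],[[0,0,0],[0,0,0],40]]}}

```text
clock: 17.9
position: [425.2, -240.0, 134.3]
ee_rot: [0.995, -0.104, 0.001, -0.0]
contact_force: [-0.6, 1.1, -3.0]
gripper_width: 41.9
grasp_force: 61.7
```

```bash
python3 - <<'E'
from h import *
s=monitor.read_state();print(s['clock'],s['position'],s['gripper_width'],s['contact_force'],s['grasp_force'])
c,im=snap('wrist','w12.png');r=inhand(c,im);print(r)
off=-2.5-r[1][0];y=-.208
print('target rel',rel(np.array([537.3,332.4,130])+off*np.array([np.cos(y),np.sin(y),0]),np.pi/2+y))
E
```

```text
17.9 [ 425.23343694 -239.96834422  134.27603868] 41.92475737328966 [-0.56271962  1.09426809 -2.96264423] 61.670801639556885
(np.float64(249.96634837517325), array([-0.2,  0.3, -8.4]))
target rel (array([  -9.6, -583.2,    3.6]), np.float64(0.001))
```

>>> {"fn": "send_rows", "kwargs": {"series": [[[-0.7,-40,0],[0,0,0],40],[[-0.7,-49,0],[0,0,0],40],[[-0.7,-49,0],[0,0,0],40],[[-0.7,-49,0],[0,0,0],40],[[-0.7,-49,0],[0,0,0],40],[[-0.7,-49,0],[0,0,0],40],[[-0.7,-49,0],[0,0,0],40],[[-0.7,-49,0],[0,0,0],40]]}}

```text
clock: 18.75
position: [498.3, 137.6, 132.4]
ee_rot: [0.995, -0.103, -0.001, 0.001]
contact_force: [1.3, 0.3, -1.8]
gripper_width: 41.9
grasp_force: 61.8
```

>>> {"fn": "send_rows", "kwargs": {"series": [[[-0.7,-49,0],[0,0,0],40],[[-0.7,-49,0],[0,0,0],40],[[-0.7,-49,0],[0,0,0],40],[[-0.7,-49,0],[0,0,0],40],[[0,-4,40],[0,0,0],40],[[0,0,30],[0,0,0],40],[[0,0,15],[0,0,0],40],[[0,0,0],[0,0,0],40]]}}

```text
clock: 19.55
position: [535.2, 330.2, 43.8]
ee_rot: [0.995, -0.103, -0.003, 0.004]
contact_force: [-0.1, -0.8, -2.2]
gripper_width: 41.6
grasp_force: 61.8
```

```bash
python3 - <<'E'
from h import *
s=monitor.read_state();print(s['clock'],s['position'],s['gripper_width'],s['contact_force'],s['grasp_force'])
c,im=snap('wrist','w13.png');print(inhand(c,im))
y=-.208;off=-1.55
print('target rel',rel(np.array([537.3,332.4,32.9])+off*np.array([np.cos(y),np.sin(y),0]),np.pi/2+y))
E
```

```text
19.55 [535.15284865 330.19505178  43.75626441] 41.58071731856299 [-0.06134045 -0.79549174 -2.21297075] 61.77417755126953
(np.float64(249.97472413793105), array([ 0.05,  1.49, -8.4 ]))
target rel (array([-1. , -1.4, 13.2]), np.float64(0.001))
```

>>> {"fn": "send_rows", "kwargs": {"series": [[[0,0,5],[0,0,0],40],[[0,0,0],[0,0,0],40],[[0,0,0],[0,0,0],40]]}}

```text
clock: 19.9
position: [537.9, 332.4, 44.3]
ee_rot: [0.995, -0.104, 0.001, -0.001]
contact_force: [0.2, -1.0, -2.9]
gripper_width: 41.6
grasp_force: 61.8
```

```bash
python3 - <<'E'
from h import *
s=monitor.read_state();print(s['clock'],s['position'],s['ee_rot'].round(4))
y=-.208;off=-1.55
print('target rel',rel(np.array([537.3,332.4,32.9])+off*np.array([np.cos(y),np.sin(y),0]),np.pi/2+y))
E
```

```text
19.9 [537.88885251 332.39089757  44.26648337] [ 9.946e-01 -1.036e-01  5.000e-04 -6.000e-04]
target rel (array([-2.1,  0.1, 11.4]), np.float64(0.0))
```

>>> {"fn": "send_rows", "kwargs": {"series": [[[-2,0,5],[0,0,0],40],[[0,0,3],[0,0,0],40],[[0,0,1.5],[0,0,0],40],[[0,0,0],[0,0,0],40],[[0,0,0],[0,0,0],40]]}}

```text
clock: 20.4
position: [535.6, 332.6, 33.8]
ee_rot: [0.995, -0.104, 0.0, 0.0]
contact_force: [-0.7, 0.2, -3.0]
gripper_width: 41.7
grasp_force: 61.8
```

```bash
python3 - <<'E'
from h import *
s=monitor.read_state();print(s['clock'],s['position'],s['contact_force'])
y=-.208;off=-1.55
print('target rel',rel(np.array([537.3,332.4,32.9])+off*np.array([np.cos(y),np.sin(y),0]),np.pi/2+y))
E
```

```text
20.4 [535.58849026 332.62335778  33.7649103 ] [-0.73039394  0.24221056 -3.0037128 ]
target rel (array([ 0.2, -0.1,  0.9]), np.float64(0.0))
```

>>> {"fn": "send_rows", "kwargs": {"series": [[[0.2,0,1],[0,0,0],40],[[0,0,0],[0,0,0],40],[[0,0,0],[0,0,0],40]]}}

```text
clock: 20.7
position: [535.9, 332.7, 33.0]
ee_rot: [0.995, -0.104, 0.0, -0.0]
contact_force: [0.1, 0.7, -1.4]
gripper_width: 41.6
grasp_force: 61.9
```

Partly in contact. One more small step, then release and look.

>>> {"fn": "send_rows", "kwargs": {"series": [[[0,0,0.8],[0,0,0],40],[[0,0,0],[0,0,0],40],[[0,0,0],[0,0,0],55],[[0,0,0],[0,0,0],62],[[0,0,0],[0,0,0],62]]}}

```text
clock: 21.2
position: [535.8, 332.5, 31.9]
ee_rot: [0.995, -0.104, 0.0, -0.0]
contact_force: [0.3, 0.1, 0.9]
gripper_width: 61.8
grasp_force: 0.0
```

>>> {"fn": "send_rows", "kwargs": {"series": [[[0,0,-40],[0,0,0],62],[[0,0,-45],[0,0,0],62],[[0,0,0],[0,0,0],62],[[0,0,0],[0,0,0],62]]}}

```text
clock: 21.6
position: [536.2, 333.1, 118.5]
ee_rot: [0.995, -0.104, 0.001, -0.001]
contact_force: [-0.2, 0.3, -0.8]
gripper_width: 62.4
grasp_force: 0.0
```

```bash
python3 - <<'E'
from h import *
s=monitor.read_state();print(s['clock'],s['position'])
c,im=snap('wrist','w14.png')
cv2.imwrite('pics/w14c.png',cv2.resize(im[110:290,190:320,::-1],None,fx=3.3,fy=3.3,interpolation=cv2.INTER_CUBIC))
ct,it=snap('top','top2.png');hsv=cv2.cvtColor(it,cv2.COLOR_RGB2HSV)
for b in blobs(hsv[...,1]<70,40,900):
        P=plane(ct,cen(b),12)[0]
        if 380<P[0]<700 and -500<P[1]<0: print(P.round(0),cv2.minAreaRect(b)[1])
E
```

```text
21.6 [536.19001967 333.10059378 118.47279259]
[ 436. -346.   12.] (22.687061309814453, 12.823122024536133)
[ 572. -340.   12.] (22.452863693237305, 12.493931770324707)
[ 600. -232.   12.] (10.0, 10.0)
```

View pics/w14c.png

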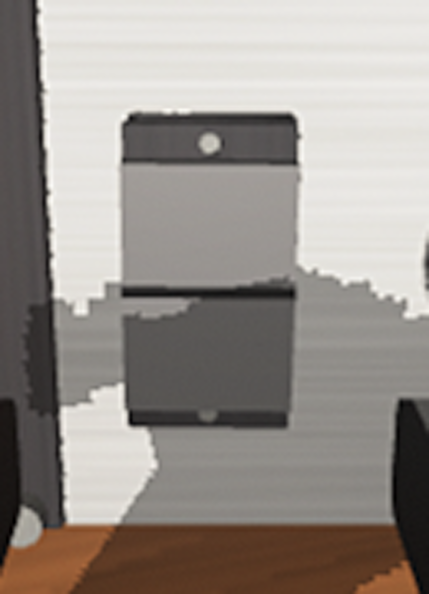

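Pile looks flush: the thin dark strip at the far end is about the parallax I'd expect. Next is pad 3 at (436,-345).

>>> {"fn": "send_rows", "kwargs": {"series": [[[3,48,0],[0,0,0],62],[[3,49,0],[0,0,0],62],[[3,49,0],[0,0,0],62],[[3,49,0],[0,0,0],62],[[3,49,0],[0,0,0],62],[[3,49,0],[0,0,0],62],[[3,49,0],[0,0,0],62],[[3,49,0],[0,0,0],62]]}}

```text
clock: 22.5
position: [477.0, -56.9, 115.8]
ee_rot: [0.995, -0.103, -0.001, 0.0]
contact_force: [0.1, 0.2, -0.8]
gripper_width: 61.8
grasp_force: 0.0
```

>>> {"fn": "send_rows", "kwargs": {"series": [[[3,49,0],[0,0,0],62],[[3,49,0],[0,0,0],62],[[3,49,0],[0,0,0],62],[[3,49,0],[0,0,0],62],[[3,49,0],[0,0,0],62],[[3,48,0],[0,0,-0.12],62],[[0,0,5],[0,0,-0.12],62],[[0,0,5],[0,0,-0.11],62]]}}

```text
clock: 23.3
position: [434.1, -346.8, 105.0]
ee_rot: [0.997, 0.071, -0.001, -0.001]
contact_force: [-0.0, 0.5, -0.3]
gripper_width: 61.8
grasp_force: 0.0
```

>>> {"fn": "send_rows", "kwargs": {"series": [[[0,0,0],[0,0,0],62],[[0,0,0],[0,0,0],62]]}}

```text
clock: 23.5
position: [435.2, -345.1, 106.0]
ee_rot: [0.998, 0.07, -0.001, -0.0]
contact_force: [0.2, 0.1, 0.6]
gripper_width: 62.0
grasp_force: 0.0
```

```bash
python3 - <<'E'
from h import *
s=monitor.read_state();print(s['clock'],s['position'],s['ee_rot'].round(3))
c,im=snap('wrist','w15.png');print(padview(c,im))
E
```

```text
23.5 [ 435.17311177 -345.10884005  105.99560493] [ 0.998  0.07  -0.001 -0.   ]
(array([256.4, 185.3]), 'size', array([83.2, 45.3]), 'tool', array([  0. ,   4.3, 102.5]), 'turn', np.float64(0.02))
```

>>> {"fn": "send_rows", "kwargs": {"series": [[[-1,4,45],[0,0,0.02],62],[[0,0,45],[0,0,0],62],[[0,0,14],[0,0,0],62],[[0,0,0],[0,0,0],62],[[0,0,0],[0,0,0],40],[[0,0,0],[0,0,0],40],[[0,0,0],[0,0,0],40],[[0,0,0],[0,0,0],40]]}}

```text
clock: 24.35
position: [436.5, -349.8, 4.6]
ee_rot: [0.998, 0.061, 0.002, 0.001]
contact_force: [-0.0, 3.0, 4.9]
gripper_width: 41.8
grasp_force: 61.7
```

>>> {"fn": "send_rows", "kwargs": {"series": [[[0,0,-20],[0,0,0],40],[[0,0,-45],[0,0,0],40],[[0,0,-45],[0,0,0],40],[[0,0,-20],[0,0,0.11],40],[[0,0,0],[0,0,0.11],40],[[0,0,0],[0,0,0.11],40],[[0,0,0],[0,0,0],40]]}}

```text
clock: 25.05
position: [434.7, -349.2, 133.1]
ee_rot: [0.995, -0.104, -0.0, -0.0]
contact_force: [0.4, -0.4, -2.7]
gripper_width: 41.7
grasp_force: 61.8
```

```bash
cat >> h.py <<'E'
def plan(im,c,zg,zplace):
    """zg: TCP z at grasp; prints in-hand offset, and shift to the seat at height zplace"""
    r,_=inhand(c,im);p,R=pose();o,d=ray(c,[253,r]);o=R.T@(o-p);d=R.T@d[0];x=(o+d*((-(12-zg)-o[2])/d[2]))[0]
    off=-2.5-x;y=-.208
    print('inhand',round(r,2),round(x,2),'rel',rel(np.array([537.3,332.4,zplace])+off*np.array([np.cos(y),np.sin(y),0]),np.pi/2+y),'off',off)
E
python3 - <<'E'
from h import *
s=monitor.read_state();print(s['clock'],s['position'],s['gripper_width'],s['contact_force'],s['grasp_force'])
c,im=snap('wrist','w16.png');plan(im,c,4.5,130)
E
```

```text
25.05 [ 434.7294576  -349.21160499  133.06870887] 41.69983926254785 [ 0.35790314 -0.36942196 -2.74650688] 61.81940674781799
inhand 249.88 -0.79 rel (array([ -40.8, -688.2,    3.2]), np.float64(0.002)) off -1.7070569411588536
```

>>> {"fn": "send_rows", "kwargs": {"series": [[[-2.9,-42,0],[0,0,0],40],[[-2.9,-49,0],[0,0,0],40],[[-2.9,-49,0],[0,0,0],40],[[-2.9,-49,0],[0,0,0],40],[[-2.9,-49,0],[0,0,0],40],[[-2.9,-49,0],[0,0,0],40],[[-2.9,-49,0],[0,0,0],40],[[-2.9,-49,0],[0,0,0],40]]}}

```text
clock: 25.9
position: [491.8, 34.0, 133.0]
ee_rot: [0.995, -0.102, -0.0, 0.0]
contact_force: [1.5, -1.3, -1.9]
gripper_width: 41.7
grasp_force: 62.0
```

>>> {"fn": "send_rows", "kwargs": {"series": [[[-2.9,-49,0],[0,0,0],40],[[-2.9,-49,0],[0,0,0],40],[[-2.9,-49,0],[0,0,0],40],[[-2.9,-49,0],[0,0,0],40],[[-2.9,-49,0],[0,0,0],40],[[-2.9,-49,0],[0,0,0],40],[[0,0,40],[0,0,0],40],[[0,0,30],[0,0,0],40]]}}

```text
clock: 26.7
position: [534.9, 324.9, 61.1]
ee_rot: [0.995, -0.102, -0.0, 0.0]
contact_force: [-0.4, -1.1, -3.4]
gripper_width: 41.7
grasp_force: 62.0
```

>>> {"fn": "send_rows", "kwargs": {"series": [[[0,0,0],[0,0,0],40],[[0,0,0],[0,0,0],40],[[0,0,0],[0,0,0],40],[[0,0,0],[0,0,0],40]]}}

```text
clock: 27.1
position: [536.8, 323.9, 65.3]
ee_rot: [0.995, -0.104, 0.001, -0.002]
contact_force: [0.4, -0.4, -3.0]
gripper_width: 41.7
grasp_force: 62.0
```

```bash
python3 - <<'E'
from h import *
s=monitor.read_state();print(s['clock'],s['position'],s['gripper_width'],s['contact_force'],s['grasp_force'])
c,im=snap('wrist','w17.png');plan(im,c,4.6,44.6)
E
```

```text
27.1 [536.79855767 323.9029095   65.30091205] 41.6984711341627 [ 0.42993324 -0.37361155 -2.97191132] 62.04934358596802
inhand 249.89 -0.62 rel (array([-3. , -8.6, 20.5]), np.float64(0.0)) off -1.8751393871708046
```

>>> {"fn": "send_rows", "kwargs": {"series": [[[-2.8,-8.6,10],[0,0,0],40],[[0,0,6],[0,0,0],40],[[0,0,2],[0,0,0],40],[[0,0,0],[0,0,0],40],[[0,0,0],[0,0,0],40],[[0,0,0],[0,0,0],40]]}}

```text
clock: 27.75
position: [534.7, 332.1, 44.8]
ee_rot: [0.995, -0.104, -0.0, 0.0]
contact_force: [-0.6, -0.3, -3.1]
gripper_width: 41.7
grasp_force: 62.1
```

```bash
python3 - <<'E'
from h import *
s=monitor.read_state();print(s['position'],s['contact_force'],s['ee_rot'].round(4))
y=-.208;off=-1.7
print(rel(np.array([537.3,332.4,44.6])+off*np.array([np.cos(y),np.sin(y),0]),np.pi/2+y))
E
```

```text
[534.66098537 332.05554289  44.76090665] [-0.5875695  -0.26522811 -3.12428506] [ 9.946e-01 -1.038e-01 -1.000e-04  2.000e-04]
(array([ 0.8, -0.9,  0.2]), np.float64(0.0))
```

>>> {"fn": "send_rows", "kwargs": {"series": [[[0.8,-0.7,0.5],[0,0,0],40],[[0,0,0.5],[0,0,0],40],[[0,0,0.5],[0,0,0],40],[[0,0,0],[0,0,0],40],[[0,0,0],[0,0,0],40]]}}

```text
clock: 28.25
position: [535.3, 332.3, 44.6]
ee_rot: [0.995, -0.104, -0.0, 0.0]
contact_force: [-4.6, -1.8, 6.0]
gripper_width: 41.8
grasp_force: 62.9
```

>>> {"fn": "send_rows", "kwargs": {"series": [[[0,0,-0.5],[0,0,0],40],[[0,0,0],[0,0,0],55],[[0,0,0],[0,0,0],62],[[0,0,0],[0,0,0],62],[[0,0,-40],[0,0,0],62],[[0,0,-40],[0,0,0],62],[[0,0,0],[0,0,0],62],[[0,0,0],[0,0,0],62]]}}

```text
clock: 29.05
position: [536.2, 333.5, 125.3]
ee_rot: [0.995, -0.104, 0.001, -0.001]
contact_force: [-0.5, -0.3, -0.6]
gripper_width: 62.0
grasp_force: 0.0
```

```bash
python3 - <<'E'
from h import *
s=monitor.read_state();print(s['clock'],s['position'])
c,im=snap('wrist','w18.png')
cv2.imwrite('pics/w18c.png',cv2.resize(im[110:290,190:320,::-1],None,fx=3.3,fy=3.3,interpolation=cv2.INTER_CUBIC))
ct,it=snap('top','top3.png');hsv=cv2.cvtColor(it,cv2.COLOR_RGB2HSV)
for b in blobs(hsv[...,1]<70,40,900):
        P=plane(ct,cen(b),12)[0]
        if 380<P[0]<700 and -500<P[1]<0: print(P.round(0),cv2.minAreaRect(b)[1])
E
```

```text
29.05 [536.15174668 333.4657633  125.27435429]
[ 572. -340.   12.] (22.452863693237305, 12.493931770324707)
[ 600. -232.   12.] (10.0, 10.0)
```

View pics/w18c.png

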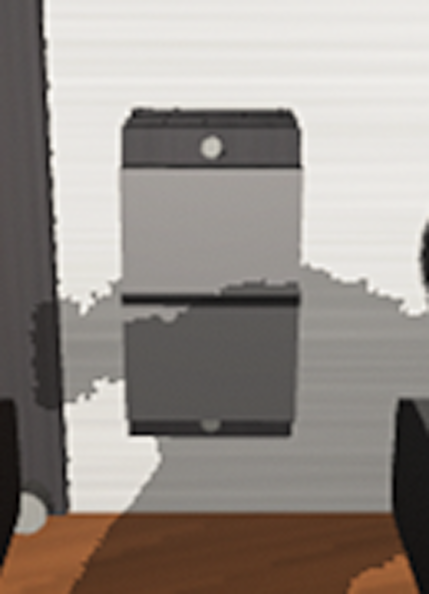

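Pile of three is flush. Now the last pad at (573,-340).

>>> {"fn": "send_rows", "kwargs": {"series": [[[12.5,46.5,0],[0,0,0],62],[[12.5,46.5,0],[0,0,0],62],[[12.5,46.5,0],[0,0,0],62],[[12.5,46.5,0],[0,0,0],62],[[12.5,46.5,0],[0,0,0],62],[[12.5,46.5,0],[0,0,0],62],[[12.5,46.5,0],[0,0,0],62],[[12.5,46.5,0],[0,0,0],62]]}}

```text
clock: 29.95
position: [555.8, -53.8, 122.6]
ee_rot: [0.995, -0.104, -0.001, 0.0]
contact_force: [0.5, -0.7, 0.2]
gripper_width: 62.0
grasp_force: 0.0
```

>>> {"fn": "send_rows", "kwargs": {"series": [[[12.5,46.5,0],[0,0,0],62],[[12.5,46.5,0],[0,0,0],62],[[12.5,46.5,0],[0,0,0],62],[[12.5,46.5,0],[0,0,0],62],[[12.5,46.5,0],[0,0,0],62],[[12.5,46.5,0],[0,0,-0.13],62],[[0,0,10],[0,0,-0.128],62],[[0,0,5],[0,0,0],62]]}}

```text
clock: 30.75
position: [570.8, -341.4, 105.8]
ee_rot: [1.0, 0.023, -0.002, -0.001]
contact_force: [-0.8, 0.2, -0.2]
gripper_width: 61.8
grasp_force: 0.0
```

>>> {"fn": "send_rows", "kwargs": {"series": [[[0,0,0],[0,0,0],62],[[0,0,0],[0,0,0],62],[[0,0,0],[0,0,0],62]]}}

```text
clock: 31.05
position: [573.0, -339.3, 109.5]
ee_rot: [1.0, 0.025, 0.0, 0.0]
contact_force: [0.6, -0.1, 1.0]
gripper_width: 62.0
grasp_force: 0.0
```

```bash
python3 - <<'E'
from h import *
s=monitor.read_state();print(s['clock'],s['position'],s['ee_rot'].round(3))
c,im=snap('wrist','w19.png');print(padview(c,im))
E
```

```text
31.05 [ 573.01890489 -339.31740892  109.45633448] [1.    0.025 0.    0.   ]
(array([256.8, 209.8]), 'size', array([36.6, 45. ]), 'tool', array([-22.7,   4.3, 105.6]), 'turn', np.float64(1.569))
```

>>> {"fn": "send_rows", "kwargs": {"series": [[[-1,4,45],[0,0,0],62],[[0,0,45],[0,0,0],62],[[0,0,17.5],[0,0,0],62],[[0,0,0],[0,0,0],62],[[0,0,0],[0,0,0],40],[[0,0,0],[0,0,0],40],[[0,0,0],[0,0,0],40],[[0,0,0],[0,0,0],40]]}}

```text
clock: 31.95
position: [573.1, -344.6, 3.6]
ee_rot: [1.0, 0.025, 0.002, 0.001]
contact_force: [0.5, 1.9, 4.1]
gripper_width: 41.9
grasp_force: 61.7
```

>>> {"fn": "send_rows", "kwargs": {"series": [[[0,0,-20],[0,0,0],40],[[0,0,-45],[0,0,0],40],[[0,0,-45],[0,0,0],40],[[0,0,-20],[0,0,0.13],40],[[0,0,0],[0,0,0.128],40],[[0,0,0],[0,0,0],40],[[0,0,0],[0,0,0],40]]}}

```text
clock: 32.65
position: [570.9, -344.0, 130.6]
ee_rot: [0.995, -0.103, -0.001, -0.0]
contact_force: [0.1, -0.3, -2.6]
gripper_width: 42.2
grasp_force: 61.7
```

```bash
python3 - <<'E'
from h import *
s=monitor.read_state();print(s['clock'],s['position'],s['gripper_width'],s['contact_force'],s['grasp_force'])
c,im=snap('wrist','w21.png');plan(im,c,4.6,135)
E
```

```text
32.65 [ 570.85843762 -343.98189307  130.60772193] 42.229169749206726 [ 0.13489515 -0.28284932 -2.57808197] 61.73730254173279
inhand 249.19 -0.45 rel (array([-173.2, -655.3,   -3.9]), np.float64(0.002)) off -2.047545794446748
```

>>> {"fn": "send_rows", "kwargs": {"series": [[[-12.4,-40,-1],[0,0,0],40],[[-12.4,-47,0],[0,0,0],40],[[-12.4,-47,0],[0,0,0],40],[[-12.4,-47,0],[0,0,0],40],[[-12.4,-47,0],[0,0,0],40],[[-12.4,-47,0],[0,0,0],40],[[-12.4,-47,0],[0,0,0],40],[[-12.4,-47,0],[0,0,0],40]]}}

```text
clock: 33.5
position: [550.0, 39.0, 131.9]
ee_rot: [0.995, -0.103, -0.001, 0.0]
contact_force: [1.2, -0.1, -2.6]
gripper_width: 41.9
grasp_force: 61.8
```

>>> {"fn": "send_rows", "kwargs": {"series": [[[-12.4,-47,0],[0,0,0],40],[[-12.4,-47,0],[0,0,0],40],[[-12.4,-47,0],[0,0,0],40],[[-12.4,-47,0],[0,0,0],40],[[-12.4,-47,0],[0,0,0],40],[[-12.4,-47,0],[0,0,0],40],[[0,0,30],[0,0,0],40],[[0,0,27],[0,0,0],40]]}}

```text
clock: 34.3
position: [535.5, 330.4, 74.1]
ee_rot: [0.995, -0.102, -0.0, -0.0]
contact_force: [-0.2, -0.7, -2.9]
gripper_width: 41.9
grasp_force: 61.9
```

>>> {"fn": "send_rows", "kwargs": {"series": [[[0,0,0],[0,0,0],40],[[0,0,0],[0,0,0],40],[[0,0,0],[0,0,0],40],[[0,0,0],[0,0,0],40]]}}

```text
clock: 34.7
position: [537.2, 328.8, 77.3]
ee_rot: [0.995, -0.104, 0.001, -0.001]
contact_force: [-0.4, -0.4, -2.3]
gripper_width: 42.0
grasp_force: 62.0
```

```bash
python3 - <<'E'
from h import *
s=monitor.read_state();print(s['clock'],s['position'],s['gripper_width'],s['contact_force'],s['grasp_force'])
c,im=snap('wrist','w22.png');plan(im,c,3.6,55.6)
E
```

```text
34.7 [537.1896413  328.84718981  77.33797265] 41.99352764305191 [-0.41368674 -0.42466889 -2.34581025] 61.95689678192139
inhand 249.53 0.17 rel (array([-3.2, -3.6, 21.6]), np.float64(0.0)) off -2.672272161100395
```

```bash
python3 - <<'E'
import cv2,numpy as np
# vertical features of the held pad: backing far edge, lining far edge, groove
for f in('w7','w12','w16','w21'):
    im=cv2.imread(f'pics/{f}.png').astype(float);g=im[165:300,244:249].mean((1,2));d=np.diff(g)
    def sub(a,b,s):
        k=np.argmax(s*d[a-165:b-165])+a-165;w=np.clip(s*d[k-2:k+3],0,None);return 165.5+(w*np.arange(k-2,k+3)).sum()/w.sum()
    print(f,'lining far edge',round(sub(180,205,1),2),'groove',round(sub(240,262,-1),2))
E
```

```text
w7 lining far edge 195.74 groove 251.08
w12 lining far edge 191.74 groove 247.39
w16 lining far edge 191.75 groove 247.07
w21 lining far edge 190.76 groove 246.68
```

>>> {"fn": "send_rows", "kwargs": {"series": [[[-3,-3.6,10],[0,0,0],40],[[0,0,6],[0,0,0],40],[[0,0,2],[0,0,0],40],[[0,0,0],[0,0,0],40],[[0,0,0],[0,0,0],40],[[0,0,0],[0,0,0],40]]}}

```text
clock: 35.35
position: [534.2, 332.7, 57.7]
ee_rot: [0.995, -0.104, 0.0, -0.0]
contact_force: [-0.9, 0.1, -2.8]
gripper_width: 42.1
grasp_force: 61.9
```

```bash
python3 - <<'E'
from h import *
s=monitor.read_state();print(s['position'],s['contact_force'],s['ee_rot'].round(4))
y=-.208;off=-2.4
print(rel(np.array([537.3,332.4,55.6])+off*np.array([np.cos(y),np.sin(y),0]),np.pi/2+y))
E
```

```text
[534.18348621 332.72404324  57.71545293] [-0.89103705  0.07053026 -2.76099605] [ 9.946e-01 -1.037e-01  2.000e-04 -2.000e-04]
(array([ 0.7, -0.3,  2.1]), np.float64(0.0))
```

>>> {"fn": "send_rows", "kwargs": {"series": [[[0.7,-0.2,1],[0,0,0],40],[[0,0,0.5],[0,0,0],40],[[0,0,0.5],[0,0,0],40],[[0,0,0],[0,0,0],40],[[0,0,0],[0,0,0],40]]}}

```text
clock: 35.85
position: [534.8, 332.7, 55.7]
ee_rot: [0.995, -0.104, 0.0, -0.0]
contact_force: [0.2, 0.8, -1.9]
gripper_width: 42.1
grasp_force: 62.1
```

>>> {"fn": "send_rows", "kwargs": {"series": [[[0,0,0.7],[0,0,0],40],[[0,0,0],[0,0,0],40],[[0,0,0],[0,0,0],40]]}}

```text
clock: 36.15
position: [534.8, 332.7, 55.6]
ee_rot: [0.995, -0.104, 0.0, -0.0]
contact_force: [-2.3, -1.1, 5.2]
gripper_width: 41.8
grasp_force: 62.8
```

Contact made. Release, rise and look, with the top camera checking the piston.

>>> {"fn": "send_rows", "kwargs": {"series": [[[0,0,-0.4],[0,0,0],40],[[0,0,0],[0,0,0],55],[[0,0,0],[0,0,0],62],[[0,0,0],[0,0,0],62],[[0,0,-40],[0,0,0],62],[[0,0,-40],[0,0,0],62],[[0,0,0],[0,0,0],62],[[0,0,0],[0,0,0],62]]}}

```text
clock: 36.95
position: [535.1, 333.2, 136.3]
ee_rot: [0.995, -0.104, 0.001, -0.001]
contact_force: [-0.5, 0.0, -0.7]
gripper_width: 62.0
grasp_force: 0.0
```

```bash
python3 - <<'E'
from h import *
s=monitor.read_state();print(s['clock'],s['position'])
c,im=snap('wrist','w23.png')
cv2.imwrite('pics/w23c.png',cv2.resize(im[110:290,190:320,::-1],None,fx=3.3,fy=3.3,interpolation=cv2.INTER_CUBIC))
ct,it=snap('top','top4.png');hsv=cv2.cvtColor(it,cv2.COLOR_RGB2HSV)
for b in blobs(hsv[...,1]<70,40,900):
        P=plane(ct,cen(b),12)[0]
        if 380<P[0]<700 and -500<P[1]<0: print(P.round(0),cv2.minAreaRect(b)[1])
E
```

```text
36.95 [535.08092646 333.15862001 136.33938378]
[ 600. -232.   12.] (10.0, 10.0)
```

View pics/w23c.png

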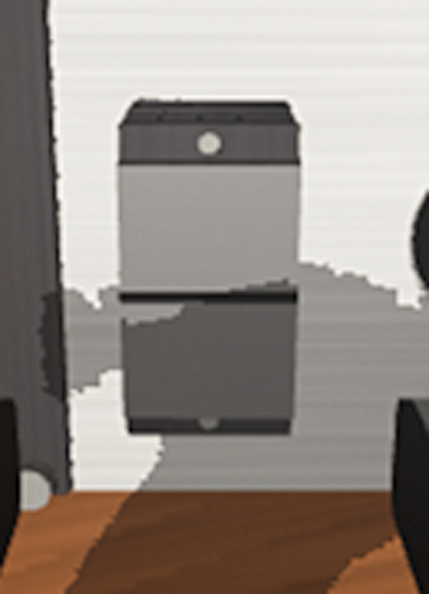

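>>> {"fn": "send_rows", "kwargs": {"series": [[[15,45,0],[0,0,0],62],[[15,45,0],[0,0,0],62],[[15,45,0],[0,0,0],62],[[15,45,0],[0,0,0],62],[[15,45,0],[0,0,0],62],[[15,45,0],[0,0,0],62],[[15,45,0],[0,0,0],62],[[15,45,0],[0,0,0],62]]}}

```text
clock: 37.85
position: [577.0, -46.3, 133.6]
ee_rot: [0.995, -0.104, -0.001, 0.0]
contact_force: [0.9, -0.1, -0.5]
gripper_width: 62.1
grasp_force: 0.0
```

>>> {"fn": "send_rows", "kwargs": {"series": [[[15,45,0],[0,0,0],62],[[15,45,0],[0,0,0],62],[[15,45,0],[0,0,0],62],[[15,45,0],[0,0,0],62],[[0,0,20],[0,0,0],62],[[0,0,10],[0,0,0],62],[[0,0,0],[0,0,0],62],[[0,0,0],[0,0,0],62]]}}

```text
clock: 38.65
position: [599.3, -232.0, 104.7]
ee_rot: [0.995, -0.103, -0.001, 0.0]
contact_force: [-0.3, 0.5, -0.8]
gripper_width: 61.9
grasp_force: 0.0
```

```bash
python3 - <<'E'
from h import *
s=monitor.read_state();print(s['clock'],s['position'],s['ee_rot'].round(3))
c,im=snap('wrist','w24.png');hsv=cv2.cvtColor(im,cv2.COLOR_RGB2HSV);p,R=pose()
m=((hsv[...,1]<90)&(hsv[...,2]>110)).astype(np.uint8)
for b in blobs(m,400,12000):
    if cen(b)[1]<260:
        P=(np.c_[plane(c,cv2.convexHull(b)[:,0].astype(float),18)]-p)@R;print(cen(b),cv2.minEnclosingCircle(P[:,:2].astype(np.float32)))
m=(im.max(2)<75)
for b in blobs(m,300,6000):
    if cen(b)[1]<230: e=cv2.fitEllipse(b);print('dark',e,((plane(c,e[0],18)[0]-p)@R).round(1))
E
```

```text
38.65 [ 599.33639938 -231.9537352   104.70702834] [ 0.995 -0.103 -0.001  0.   ]
[255.2915982  191.36619564] ((1.0638355016708374, 2.526090383529663), 19.939144134521484)
[79.29324752 13.33773713] ((140.77101135253906, -122.99891662597656), 23.529321670532227)
dark ((255.33145141601562, 192.6556396484375), (29.186817169189453, 30.49584197998047), 91.92138671875) [ 0.4  2.7 87.5]
```

>>> {"fn": "send_rows", "kwargs": {"series": [[[-1,2.6,45],[0,0,0],62],[[0,0,35],[0,0,0],62],[[0,0,17],[0,0,0],62],[[0,0,0],[0,0,0],62],[[0,0,0],[0,0,0],35],[[0,0,0],[0,0,0],35],[[0,0,0],[0,0,0],35],[[0,0,0],[0,0,0],35]]}}

```text
clock: 39.5
position: [599.7, -235.1, 10.8]
ee_rot: [0.995, -0.103, 0.002, 0.0]
contact_force: [-1.6, 1.4, 6.3]
gripper_width: 36.4
grasp_force: 59.8
```

>>> {"fn": "send_rows", "kwargs": {"series": [[[0,0,-20],[0,0,0],35],[[0,0,-45],[0,0,0],35],[[0,0,-40],[0,0,0],35],[[0,0,0],[0,0,0],35],[[0,0,0],[0,0,0],35]]}}

```text
clock: 40.0
position: [598.3, -235.1, 114.8]
ee_rot: [0.995, -0.104, 0.002, -0.0]
contact_force: [-0.7, -0.3, -1.7]
gripper_width: 36.0
grasp_force: 60.2
```

```bash
cat > ph.py <<'E'
from h import *
def run(f,zg):
    s=monitor.read_state();print(s['clock'],s['position'],s['gripper_width'],s['contact_force'].round(1),s['grasp_force'],s['ee_rot'].round(3))
    c,im=snap('wrist',f);p,R=pose();m=(im.max(2)<75);m[290:]=0;m[:,:205]=0;m[:,305:]=0
    for b in blobs(m,300,9000):
        u=cen(b)
        if abs(u[0]-253)<40 and 190<u[1]<280:
            e=cv2.fitEllipse(cv2.convexHull(b))
            o,d=ray(c,e[0]);o=R.T@(o-p);d=R.T@d[0];x=(o+d*((-(18-zg)-o[2])/d[2]));print(np.round(e[0],1),np.round(e[1],1),x.round(2))
            off=-2.5-x[0];y=-.208
            print(rel(np.array([501.8,164.4,s['position'][2]])+off*np.array([np.cos(y),np.sin(y),0]),np.pi/2+y))
E
python3 -c "
import ph;ph.run('w25.png',8.5)"
```

```text
40.0 [ 598.25041638 -235.14514781  114.80921877] 35.99455542153726 [-0.7 -0.3 -1.7] 60.24611297529191 [ 0.995 -0.104  0.002 -0.   ]
[251.9 247.8] [45.6 50.9] [ 1.77 -0.31 -9.5 ]
(array([-180.3, -371. ,   -1.4]), np.float64(-0.001))
[254.4 272.9] [101.  128.3] [-13.73   1.09  -9.5 ]
(array([-164.8, -371. ,   -1.4]), np.float64(-0.001))
```

```bash
python3 - <<'E'
from h import *
im=cv2.imread('pics/w25.png');print([(r,int(im[r,250:255].max(-1).mean())) for r in range(205,300,1)])
print([(q,int(im[247,q].max())) for q in range(205,305,2)])
E
```

```text
[(205, 90), (206, 91), (207, 85), (208, 83), (209, 76), (210, 50), (211, 78), (212, 94), (213, 97), (214, 161), (215, 183), (216, 175), (217, 187), (218, 211), (219, 218), (220, 219), (221, 210), (222, 162), (223, 134), (224, 127), (225, 70), (226, 25), (227, 32), (228, 33), (229, 33), (230, 33), (231, 32), (232, 32), (233, 32), (234, 32), (235, 31), (236, 31), (237, 31), (238, 31), (239, 31), (240, 31), (241, 31), (242, 31), (243, 30), (244, 29), (245, 29), (246, 30), (247, 29), (248, 29), (249, 28), (250, 29), (251, 29), (252, 29), (253, 28), (254, 29), (255, 28), (256, 29), (257, 29), (258, 29), (259, 29), (260, 29), (261, 29), (262, 29), (263, 29), (264, 29), (265, 29), (266, 29), (267, 29), (268, 28), (269, 26), (270, 14), (271, 108), (272, 139), (273, 133), (274, 132), (275, 133), (276, 133), (277, 125), (278, 114), (279, 113), (280, 113), (281, 110), (282, 109), (283, 109), (284, 105), (285, 134), (286, 179), (287, 190), (288, 186), (289, 181), (290, 184), (291, 189), (292, 187), (293, 183), (294, 182), (295, 181), (296, 179), (297, 177), (298, 174), (299, 172)]
[(205, 102), (207, 100), (209, 81), (211, 26), (213, 30), (215, 28), (217, 22), (219, 110), (221, 133), (223, 132), (225, 140), (227, 32), (229, 29), (231, 31), (233, 30), (235, 31), (237, 30), (239, 29), (241, 30), (243, 29), (245, 31), (247, 32), (249, 28), (251, 30), (253, 30), (255, 29), (257, 29), (259, 31), (261, 30), (263, 30), (265, 29), (267, 30), (269, 28), (271, 30), (273, 30), (275, 29), (277, 38), (279, 136), (281, 129), (283, 129), (285, 109), (287, 18), (289, 26), (291, 26), (293, 27), (295, 68), (297, 87), (299, 86), (301, 84), (303, 86)]
```

```bash
python3 - <<'E'
from h import *
c=camera_info('wrist');p,R=pose()
def x(r,z):
    o,d=ray(c,[252,r]);o=R.T@(o-p);d=R.T@d[0];return (o+d*((z-o[2])/d[2]))[0]
for z in(-7.2,-9.5): print(z,[round(x(r,z),1) for r in(213.5,285,225.5,270.5)],(x(213.5,z)+x(285,z))/2,(x(225.5,z)+x(270.5,z))/2)
E
```

```text
-7.2 [np.float64(20.4), np.float64(-23.1), np.float64(13.6), np.float64(-13.6)] -1.3258273801607707 -0.011866979268447153
-9.5 [np.float64(21.4), np.float64(-21.4), np.float64(14.7), np.float64(-12.1)] -0.008619367045032078 1.2829389930221708
```

>>> {"fn": "send_rows", "kwargs": {"series": [[[-19.8,-41.2,-1],[0,0,0],35],[[-19.8,-41.2,-1],[0,0,0],35],[[-19.8,-41.2,0],[0,0,0],35],[[-19.8,-41.2,0],[0,0,0],35],[[-19.8,-41.2,0],[0,0,0],35],[[-19.8,-41.2,0],[0,0,0],35],[[-19.8,-41.2,0],[0,0,0],35],[[-19.8,-41.2,0],[0,0,0],35]]}}

```text
clock: 40.85
position: [509.1, 121.1, 113.6]
ee_rot: [0.995, -0.104, -0.002, 0.001]
contact_force: [1.5, 0.3, -0.2]
gripper_width: 36.2
grasp_force: 60.3
```

>>> {"fn": "send_rows", "kwargs": {"series": [[[-19.8,-41.2,0],[0,0,0],35],[[0,0,40],[0,0,0],35],[[0,0,30],[0,0,0],35],[[0,0,0],[0,0,0],35],[[0,0,0],[0,0,0],35],[[0,0,0],[0,0,0],35]]}}

```text
clock: 41.45
position: [501.0, 164.5, 46.2]
ee_rot: [0.995, -0.104, 0.001, -0.0]
contact_force: [0.3, 0.1, -0.7]
gripper_width: 36.2
grasp_force: 60.4
```

```bash
python3 - <<'E'
import ph
from h import *
ph.run('w26.png',10.8);print(rel([499.5,164.9,24],np.pi/2-.208))
c=camera_info('wrist');im=cv2.imread('pics/w26.png')
for th in(120,170,190): print(circ(c,im,(40,130,200,262),12,th))
E
```

```text
41.45 [500.9917435  164.5121292   46.22677004] 36.177114996170594 [ 0.3  0.1 -0.7] 60.43974498286843 [ 0.995 -0.104  0.001 -0.   ]
[252.1 247.9] [46.1 51.6] [ 0.49 -0.07 -7.2 ]
(array([-2.3,  0.1,  0.3]), np.float64(-0.0))
[255.2 269.9] [102.4 159.8] [-13.13   1.66  -7.2 ]
(array([11.3,  0.1,  0.4]), np.float64(-0.0))
(array([-1.7,  0.1, 22.6]), np.float64(-0.0))
(array([516.63726687, 243.89781328]), np.float64(28.13741408951675), array([ -1.28, -80.73,  34.73]))
(array([516.68468267, 244.26780981]), np.float64(28.77279763746675), array([ -1.31, -81.1 ,  34.73]))
(array([516.19587724, 244.89621792]), np.float64(29.669629319510175), array([ -1.92, -81.62,  34.73]))
```

>>> {"fn": "send_rows", "kwargs": {"series": [[[-2,0.2,15],[0,0,0],35],[[0,0,3],[0,0,0],35],[[0,0,0],[0,0,0],35],[[0,0,0],[0,0,0],35],[[0,0,0],[0,0,0],35]]}}

```text
clock: 42.0
position: [498.6, 164.8, 28.0]
ee_rot: [0.995, -0.104, 0.001, -0.0]
contact_force: [1.0, -0.7, -0.7]
gripper_width: 36.4
grasp_force: 60.4
```

```bash
python3 - <<'E'
from h import *
s=monitor.read_state();print(s['position'],s['contact_force'],s['ee_rot'].round(4));print(rel([499.15,164.7,16.8],np.pi/2-.208))
E
```

```text
[498.58809739 164.82357599  27.99245629] [ 0.99004007 -0.69409836 -0.73340356] [ 9.946e-01 -1.037e-01  6.000e-04 -5.000e-04]
(array([ 0.6,  0. , 11.2]), np.float64(0.0))
```

>>> {"fn": "send_rows", "kwargs": {"series": [[[0.5,0,3],[0,0,0],35],[[0,0,2],[0,0,0],35],[[0,0,1],[0,0,0],35],[[0,0,0],[0,0,0],35],[[0,0,0],[0,0,0],35]]}}

```text
clock: 42.5
position: [498.5, 164.5, 21.1]
ee_rot: [0.995, -0.104, -0.0, 0.0]
contact_force: [-0.7, 0.5, -1.3]
gripper_width: 36.3
grasp_force: 60.4
```

>>> {"fn": "send_rows", "kwargs": {"series": [[[0,0,1.5],[0,0,0],35],[[0,0,1],[0,0,0],35],[[0,0,0],[0,0,0],35],[[0,0,0],[0,0,0],35]]}}

```text
clock: 42.9
position: [498.5, 164.5, 18.7]
ee_rot: [0.995, -0.104, -0.0, 0.0]
contact_force: [-0.5, -1.0, -1.1]
gripper_width: 36.6
grasp_force: 60.4
```

>>> {"fn": "send_rows", "kwargs": {"series": [[[0.3,0,1],[0,0,0],35],[[0,0,1],[0,0,0],35],[[0,0,0.5],[0,0,0],35],[[0,0,0],[0,0,0],35],[[0,0,0],[0,0,0],35]]}}

```text
clock: 43.4
position: [498.9, 164.5, 16.8]
ee_rot: [0.995, -0.104, 0.0, -0.0]
contact_force: [-1.5, 0.5, 5.3]
gripper_width: 36.1
grasp_force: 61.1
```

Seated at the expected height. Release, rise and look.

>>> {"fn": "send_rows", "kwargs": {"series": [[[0,0,-0.5],[0,0,0],35],[[0,0,0],[0,0,0],50],[[0,0,0],[0,0,0],62],[[0,0,0],[0,0,0],62],[[0,0,-40],[0,0,0],62],[[0,0,-45],[0,0,0],62],[[-40,-20,-45],[0,0,0],62],[[-30,-40,0],[0,0,0],62]]}}

```text
clock: 44.2
position: [451.9, 232.4, 142.3]
ee_rot: [0.994, -0.106, 0.004, -0.004]
contact_force: [1.6, 1.6, 0.5]
gripper_width: 61.8
grasp_force: 0.0
```

>>> {"fn": "send_rows", "kwargs": {"series": [[[0,-20,0],[0,0,0],62],[[0,0,0],[0,0,0],62],[[0,0,0],[0,0,0],62]]}}

```text
clock: 44.5
position: [453.9, 251.1, 136.8]
ee_rot: [0.995, -0.103, -0.0, 0.0]
contact_force: [-0.3, 0.0, 0.9]
gripper_width: 61.7
grasp_force: 0.0
```

```bash
python3 - <<'E'
from h import *
s=monitor.read_state();print(s['clock'],s['position'],s['joints'].round(2),rel([628.3,222.4,150],-.206))
c,im=snap('wrist','w27.png');ct,it=snap('top','top5.png')
x=np.zeros((450,800,3),np.uint8);x[:384,:512]=im;x[:288,512:]=cv2.resize(it[110:290,110:290],(288,288),interpolation=cv2.INTER_CUBIC)
cv2.imwrite('pics/fin.png',x[...,::-1])
E
```

```text
44.5 [453.86501855 251.13066704 136.7720742 ] [ 0.82  0.3  -0.38 -0.   -0.89  0.55] (array([176.6,  -7.8, -13.4]), np.float64(1.569))
```

View pics/fin.png

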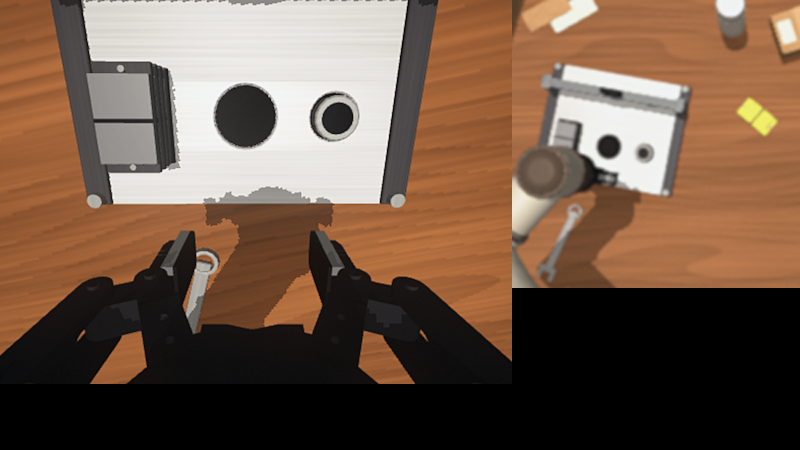

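The pile of four is flush on the seat at (125,117), the small piston sits flat in its nest at (335,117), and the bar is still back. No large piston is present. Now the lock bar.

>>> {"fn": "send_rows", "kwargs": {"series": [[[44,-2,-5],[0,0,0],60],[[44,-2,-5],[0,0,0],60],[[44,-2,-4],[0,0,0],60],[[44.6,-1.8,0],[0,0,-0.145],60],[[0,0,0],[0,0,-0.145],60],[[0,0,0],[0,0,-0.145],60],[[0,0,0],[0,0,-0.145],60],[[0,0,0],[0,0,-0.145],60]]}}

```text
clock: 45.4
position: [628.7, 220.6, 150.3]
ee_rot: [0.966, 0.257, -0.001, 0.0]
contact_force: [0.5, -0.0, -0.1]
gripper_width: 60.3
grasp_force: 0.0
```

>>> {"fn": "send_rows", "kwargs": {"series": [[[0,0,0],[0,0,-0.145],60],[[0,0,0],[0,0,-0.145],60],[[0,0,0],[0,0,-0.145],60],[[0,0,0],[0,0,-0.145],60],[[0,0,0],[0,0,-0.145],60],[[0,0,0],[0,0,-0.122],60],[[0,0,0],[0,0,0],60],[[0,0,0],[0,0,0],60]]}}

```text
clock: 46.2
position: [628.7, 221.4, 150.8]
ee_rot: [0.777, 0.629, -0.0, -0.0]
contact_force: [-0.4, -0.1, 1.3]
gripper_width: 59.9
grasp_force: 0.0
```

```bash
python3 - <<'E'
from h import *
s=monitor.read_state();print(s['clock'],s['position'],s['joints'].round(2),rel([628.3,222.4,90],-.207))
E
```

```text
46.2 [628.65246814 221.43293616 150.75130893] [ 0.58  0.51  0.01 -0.   -1.07  2.35] (array([ 0.9, -0.5, 60.8]), np.float64(-0.003))
```

>>> {"fn": "send_rows", "kwargs": {"series": [[[1,-0.5,30],[0,0,0],60],[[0,0,31],[0,0,0],60],[[0,0,0],[0,0,0],60],[[0,0,0],[0,0,0],10],[[0,0,0],[0,0,0],10],[[0,0,0],[0,0,0],10],[[0,0,0],[0,0,0],10],[[0,0,0],[0,0,0],10]]}}

```text
clock: 47.0
position: [628.6, 224.1, 92.3]
ee_rot: [0.776, 0.631, 0.001, 0.0]
contact_force: [-3.6, 1.9, 7.0]
gripper_width: 12.7
grasp_force: 62.3
```

>>> {"fn": "send_rows", "kwargs": {"series": [[[0,0,-1.5],[0,0,0],10],[[0,-8,0],[0,0,0],10],[[0,-14,0],[0,0,0],10],[[0,-14,0],[0,0,0],10],[[0,-14,0],[0,0,0],10],[[0,-14,0],[0,0,0],10],[[0,-14,0],[0,0,0],10],[[0,-8,0],[0,0,0],10]]}}

```text
clock: 47.8
position: [543.9, 241.8, 92.3]
ee_rot: [0.776, 0.631, 0.001, 0.0]
contact_force: [3.0, 0.4, 1.9]
gripper_width: 12.4
grasp_force: 61.6
```

>>> {"fn": "send_rows", "kwargs": {"series": [[[0,-8,0],[0,0,0],10],[[0,-8,0],[0,0,0],10],[[0,-5,0],[0,0,0],10],[[0,-3,0],[0,0,0],10],[[0,0,0],[0,0,0],10]]}}

```text
clock: 48.3
position: [520.5, 246.6, 92.3]
ee_rot: [0.776, 0.631, 0.0, -0.0]
contact_force: [-0.8, 2.8, 6.7]
gripper_width: 12.7
grasp_force: 62.4
```

>>> {"fn": "send_rows", "kwargs": {"series": [[[0,-1.5,0],[0,0,0],10],[[0,-1.5,0],[0,0,0],10],[[0,-1.5,0],[0,0,0],10],[[0,0,0],[0,0,0],10],[[0,0,0],[0,0,0],10]]}}

```text
clock: 48.8
position: [516.9, 247.4, 92.3]
ee_rot: [0.776, 0.63, 0.001, 0.0]
contact_force: [0.9, 0.7, 4.8]
gripper_width: 12.8
grasp_force: 62.2
```

>>> {"fn": "send_rows", "kwargs": {"series": [[[0,-1.5,0],[0,0,0],10],[[0,-1.5,0],[0,0,0],10],[[0,-1.5,0],[0,0,0],10],[[0,0,0],[0,0,0],10]]}}

```text
clock: 49.2
position: [515.9, 247.7, 92.3]
ee_rot: [0.776, 0.631, 0.003, 0.002]
contact_force: [13.2, -4.4, -0.6]
gripper_width: 12.5
grasp_force: 61.4
```

>>> {"fn": "send_rows", "kwargs": {"series": [[[0,-1.5,0],[0,0,0],10],[[0,-1,0],[0,0,0],10],[[0,0,0],[0,0,0],10]]}}

```text
clock: 49.5
position: [515.8, 247.8, 92.3]
ee_rot: [0.776, 0.631, 0.005, 0.003]
contact_force: [22.8, -8.4, -5.1]
gripper_width: 12.8
grasp_force: 60.9
```

At the stop: 115 mm of travel and the force is rising. Relax the pull a little, let go, rise and check.

>>> {"fn": "send_rows", "kwargs": {"series": [[[0,3,0],[0,0,0],10],[[0,0,0],[0,0,0],60],[[0,0,0],[0,0,0],60],[[0,0,0],[0,0,0],60],[[0,0,-40],[0,0,0],60],[[0,0,-45],[0,0,0],60],[[0,0,-45],[0,0,0],60],[[0,0,-30],[0,0,0],60]]}}

```text
clock: 50.3
position: [512.3, 248.2, 254.9]
ee_rot: [0.776, 0.631, 0.001, 0.0]
contact_force: [0.7, -0.3, -0.3]
gripper_width: 60.4
grasp_force: 0.0
```

>>> {"fn": "send_rows", "kwargs": {"series": [[[0,-45,0],[0,0,0],60],[[0,-45,0],[0,0,0],60],[[0,0,0],[0,0,0],60],[[0,0,0],[0,0,0],60]]}}

```text
clock: 50.7
position: [423.1, 266.4, 251.8]
ee_rot: [0.776, 0.631, -0.0, -0.0]
contact_force: [0.9, -0.3, 0.2]
gripper_width: 60.0
grasp_force: 0.0
```

```bash
python3 - <<'E'
from h import *
s=monitor.read_state();print(s['clock'],s['position'],s['contact_force'])
c,im=snap('wrist','w28.png')
# grip top by darkness near expected projections for lock=0.115
for X in([515.8,247.0,114],[518.7,246.4,114]): print(proj(c,[X]).round(1))
m=im.max(2)<60
for b in blobs(m,100,4000):
    print(cen(b).round(1),cv2.boundingRect(b),plane(c,cen(b),114)[0].round(1))
ct,it=snap('top','top6.png')
for n,cc,ii in(('top0',ct,cv2.imread('pics/top0.png')),('top6',ct,it)):
    hsv=cv2.cvtColor(ii,cv2.COLOR_BGR2HSV if n=='top0' else cv2.COLOR_RGB2HSV)
    print(n,[plane(cc,cen(b),5)[0][:2].round(0).tolist() for b in blobs(hsv[...,1]<70,40,1500) if 250<plane(cc,cen(b),5)[0][0]<850])
E
```

```text
50.7 [423.09009288 266.44970062 251.84774563] [ 0.94052938 -0.2990279   0.16560599]
[[342.8 178.5]]
[[345.6 178.5]]
[315.6 218.9] (309, 209, 13, 21) [482.1 207.8 114. ]
[338.6 176.1] (328, 155, 23, 44) [511.9 250.5 114. ]
[296.3  90.5] (293, 72, 8, 39) [482.  341.9 114. ]
[317.5 113.9] (260, 22, 76, 174) [498.8 316.5 114. ]
top0 [[305.0, 358.0], [344.0, -883.0], [426.0, -237.0], [441.0, -115.0], [436.0, -347.0], [573.0, -341.0], [600.0, -233.0], [771.0, -162.0], [829.0, 323.0], [821.0, -36.0]]
top6 [[345.0, -883.0], [771.0, -163.0], [829.0, 323.0], [820.0, -36.0]]
```

```bash
python3 -c "
from bench import job_done;print(job_done())"
```

```text
the job is handed in; nothing more can be done
None
```

The job is handed in: four pads stacked on the seat, the small piston in its nest, the lock bar pulled over to its locked stop and released; no large piston was there, and a final measurement put the spray can and carton where they started, with the wrench hidden from view and never touched.

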